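# Swing the balloon tying arm one hole towards the tub

## Task

The balloon tying tool rides on a swing arm locked by a spring index pin. Hook a fingertip into the pin's pull ring from inside (do not pinch the ring), lift the pin out of its hole, swing the arm by exactly one hole towards the side where the tub with the hinged lid stands, and let the pin drop fully home there, then take the finger out. Do not shift, tip or lift anything else on the table, and leave the tub shut.

Things in the scene. Friction and masses are not known exactly. Their poses are not given: they have to be found in the camera images.
- stand: Fixed walnut plinth (205 x 260 mm, 45 mm high) carrying a hinge post and an aluminium arc (top 69 mm high, 106 to 164 mm from the hinge). Origin: on the vertical hinge axis at table height; z up, -x from hinge to the middle of the arc, roughly towards the robot, +y to the left seen from the robot. Five square holes (14 mm) on the arc, 140 mm from the hinge, 0.349 rad (49 mm) apart; the arm starts in the middle one.
- swing_arm (a joint): Angle (rad) of the steel arm with the tying tool clipped on it (30 mm wide, 160 mm long, top 82 mm above the table). 0 = middle hole, positive = ring end swung to the stand's +y side; holes at -0.698, -0.349, 0, 0.349, 0.698, stops at +-0.76. Turns easily (0.06 N m) with the pin out, plays 0.014 rad either way with it home.
- index_pin (a joint): Lift (m) of the 10 mm round-nosed steel pin in the arm, 140 mm from the hinge. 0 = home, 14 mm deep in its hole; clear of it from 0.014; upper stop 0.032. Spring and weight press it down with 4 N at 0, 6 N at 0.02. Let go between holes it rides on the arc and drops into a hole that comes under it.
- pull_ring: Stiff upright steel ring fixed on top of the pin: hole 56 mm, outside 72 mm, 6 mm thick (9 mm over its beads). Origin: centre of the hole, 143 mm above the table with the pin home. x: axis of the hole, level, from ring to hinge; z up. It never tips. Beneath it a 26 mm boss, top 105 mm above the table; behind it, towards the hinge, nothing on the arm is higher than 101 mm.
- ring_top (a point): The inside of the ring's top, 28 mm above the ring's centre: a fingertip put through the hole from the robot's side, sloping down 25 to 45 degrees off the vertical, lifts the ring here.
- bead_a: Part of the pull ring (same origin and axes): the 1.5 mm raised bead round its robot-side face (radius 32 to 35 mm) and the 1.5 mm pad on its outer +y edge.
- bead_b: Part of the pull ring (same origin and axes): the bead round its hinge-side face and the pad on its outer -y edge. Touching bead_a and bead_b at once means the ring is pinched.
- tub: Red plastic box with a hinged lid and a knob on it, 140 x 110 mm, 76 mm high without the knob, fixed on the table to one side of the swing arm, left or right. Origin: centre of its underside.
- tub_lid (a joint): Angle (rad) of the tub's lid, 0 = shut.
- holder: White porcelain round cup-shaped holder, 76 mm across, 85 mm high, loose, on the other side of the swing arm from the tub. Origin: centre of its underside.
- votive: Cobalt glass votive cup, 68 mm across, 62 mm high, loose, on the robot's side of the stand, left or right of the arm. Origin: centre of its underside.
- spool: Wooden ribbon spool, empty, 60 mm across, 45 mm high, loose, on the robot's side of the stand, left or right of the arm. Origin: centre of its underside.
- tape: Cardboard tape core, 72 mm across, 19 mm high, loose, between the robot and the stand. Origin: centre of its underside.
- tray: Shallow aluminium tray 170 x 120 x 18 mm, loose, in front of the robot to the right. Origin: centre of its underside.
- spare_tool: A second flat white plastic tying tool, 137 mm long, 7 mm thick, lying loose in front of the robot to the left. Origin: on its underside, near its middle.
Things that resemble listed ones, but are neither listed nor needed, are in the scene too. Of the things that look like the tub, the smallest one is meant.

How it is judged:
By the outcome, as a careful person would: the job done as asked, in the order asked, and still so for the second after the job is handed in, with the robot touching nothing.
It also fails if it takes over 38 s, if anything falls off the work surface, if the arm or the gripper's body presses on something with over 40 N, if the wrist force passes 120 N, or if a joint passes its speed limit or range.

## Robot

A 6-joint arm with a two-finger parallel gripper is mounted at the origin on the work surface. World frame = base frame: x ahead of the robot, y to its left, z up, the work surface at z = 0. Lengths are in m, angles in rad, forces in N, time in s.
With the tool pointing down it reaches from about 0.35 to 0.775 m from the base axis. Payload 7.3 kg.
Tool frame: the origin (TCP) lies at the very end of the fingers, on their centre line; the grasp point (between the pads) lies 19 mm behind it; z points along the fingers, y is the direction in which the jaws open and shut (so a half turn about z gives the same grasp; the last joint's range is limited). The gripper opens to 92 mm and grips with 3 to 60 N. Pads are 19 mm wide; open, the fingers measure 130 mm over their backs; the gripper's body (75 mm by 190 mm) begins 47 mm behind the grasp point.
Start: joints at [0.966, 0.342, 1.524, -0, 1.275, -0.146], TCP at [0.232, 0.471, 0.199] pointing down, gripper open.
Joint ranges: [-2.53, 2.53], [-0.77, 2.02], [0.04, 2.7], [-1, 4.14], [0.28, 2.66], [-3.11, 3.11]. Speed limits (rad/s): [2.57, 2.57, 3.14, 3.14, 3.14, 3.14].

## Interface

Orientations are given as [roll, pitch, yaw] about the fixed x, y, z axes, in that order (R = Rz(yaw) Ry(pitch) Rx(roll)).
In Python, from cell import robot gives the robot as it stands.
- The arm moves only by the shell command python3 -m pendant 'ROWS' [OPENING] [FORCE]. ROWS is JSON, a list of rows, each a list of 2 entries, a list of its own where there are three numbers: the shift along the tool's x, y, z in mm, then the turn about the tool's z in degrees. In form: [[[x, y, z], turn], ...]. A call has 1 to 10 rows; each row is the pose to reach, as a shift and turn from the pose measured when the call began, along the tool's axes at that moment; what a row does not reach only later rows make up. A row lasts 1/12 s, in which the tool goes at most 41.7 mm and 7.16 degrees, less where a joint would pass 70% of its speed; a pose out of reach is approached as far as the arm can. A call with a gripper value outside its range is refused whole. OPENING is the opening, from 0 (shut) to 1 (fully open), set as the call begins (- or left out, the last holds). The fingers move at their own pace and stop on an object; FORCE is the grip in N (left out, the last holds). Time passes only in rows, so rows that repeat a pose let the fingers close. It gives the time, the measured TCP pose, the force and the opening at its end, in the units of the state.
- robot.observe(): the state, without advancing time (a new reading comes with each control period).
- robot.read_camera(name): name is "side" or "top"; returns the picture (384x512x3 uint8, red, green, blue); there is no depth.
- robot.calibration(name): a dict with "vfov" (degrees; the focal length in pixels is half the picture's height over the tangent of half this angle, whatever the lens; pixels are square), "cx", "cy" (the principal point, pixels), "rvec" (rotation vector, rad) and "tvec" (3), from world to camera coordinates, as OpenCV has them. Camera axes: x right, y down, z forward; pixel columns grow to the right and rows downward; lengths in m; the calibration is good to about 2 mm. A picture is of the moment at which its call begins. calibration takes no time and is no camera call.
- robot.hand_in(): hands the job in, once; it reports no verdict.
Trained networks look in the newest picture that a camera, given by its name, has taken for a name from the list of things; names that differ only in an ending like _2 or _b are one class to them, and where a whole thing is asked for, a point or a joint stands for the part that bears it (a point fixed in the world has none). Each returns a list of dicts, best first, with "p" (0 to 1); they miss things now and then, are a little off and sometimes report something else, mostly with a low value. They report only what shows in the picture. A call takes as long as a camera call. They do not tell look-alikes from the thing itself.
- robot.find_in(camera, query): "xy" ([column, row] as shares, 0 to 1, of the picture: columns of its width, rows of its height, amid what is visible of it).
The state is a dict: "time": time; "qpos": joint angles; "qvel": joint speeds; "joint_efforts": joint torques, N m; "tool_pos": TCP position; "tool_rot": TCP orientation; "contact_force": force on the tool from outside, world axes, zero at the start; "torque": the same for the moment, N m; "opening": finger opening in m.
Only numpy, scipy, OpenCV 4.12 (cv2) and the standard library are available. Lean on these libraries where they do the work, as an engineer would, in place of code of your own. Each camera call takes 0.05 s, during which the arm holds its last target.

## Working session

There is one attempt and no reset: what is moved stays moved. The work goes in short steps, Python scripts to look and compute and a shell command to move; the robot and the scene stay as the last step left them, time stands still between calls to the robot, and variables do not carry over. Pictures are saved under pics/ and viewed, and the job is handed in when it is done.

```bash
ls; mkdir -p pics; python3 - <<'E'
from cell import robot
import cv2
for n in("side","top"):
    im=robot.read_camera(n); cv2.imwrite(f"pics/{n}0.png",im[:,:,::-1]); print(n,robot.calibration(n))
    for q in("pull_ring","tub","stand","ring_top","holder","swing_arm"):
        print(q,[(round(d["p"],2),[round(d["xy"][0]*512),round(d["xy"][1]*384)]) for d in robot.find_in(n,q)][:4])
print(robot.observe())
E
```

```text
pics
side {'vfov': 43.319638620055564, 'cx': 261.0865251409958, 'cy': 195.94753327777593, 'rvec': array([ 2.18848464, -0.74862897,  0.33896686]), 'tvec': array([-0.44979702,  0.27063011,  1.38927709])}
pull_ring [(0.73, [293, 162]), (0.35, [248, 154])]
tub [(0.77, [351, 226]), (0.7, [271, 344]), (0.67, [336, 285])]
stand [(0.7, [308, 186])]
ring_top [(0.56, [300, 164])]
holder [(0.91, [247, 152])]
swing_arm [(0.27, [291, 227])]
top {'vfov': 50.87942933403865, 'cx': 256.79657310588436, 'cy': 199.6692852217646, 'rvec': array([ 2.15028184, -2.10611436,  0.17917528]), 'tvec': array([-0.07505239,  0.55893199,  1.35244245])}
pull_ring [(0.58, [248, 157])]
tub [(0.88, [318, 160]), (0.67, [374, 296]), (0.66, [357, 219])]
stand [(0.81, [247, 148])]
ring_top []
holder [(0.7, [180, 166])]
swing_arm [(0.67, [251, 146])]
{'time': 0.7, 'qpos': array([ 9.65972778e-01,  3.41909530e-01,  1.52408940e+00, -1.07341632e-05,
        1.27538922e+00, -1.45995183e-01]), 'qvel': array([ 0.00044587, -0.00025565,  0.00056607, -0.00129937, -0.00059779,
       -0.00101158]), 'joint_efforts': array([-1.00560803e-03, -4.31015217e+01, -2.44443119e+01,  7.16370950e-02,
        4.83305287e-02,  2.76791869e-07]), 'tool_pos': array([0.23252084, 0.47073635, 0.19909121]), 'tool_rot': array([3.14139181e+00, 3.99124820e-05, 2.68276741e+00]), 'contact_force': array([-0.64668561, -0.12953603, -0.31727012]), 'torque': array([-0.01815441,  0.01383592,  0.01349404]), 'opening': 0.09164344177343729}
```

View pics/side0.png

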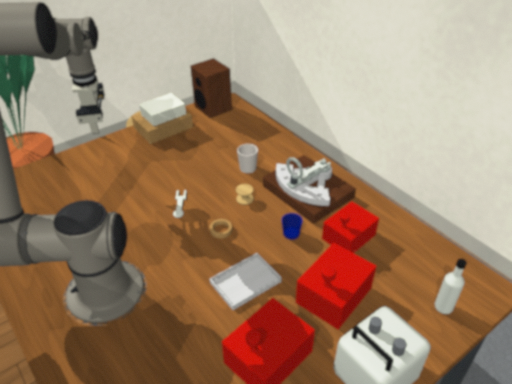

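View pics/top0.png

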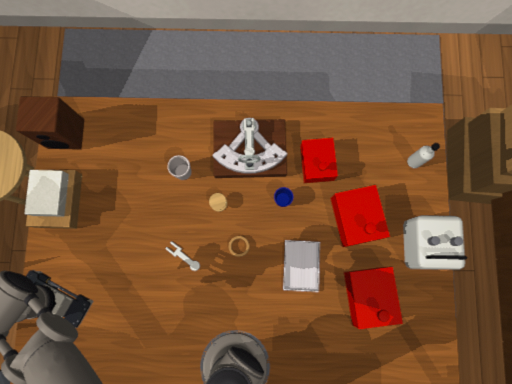

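The smallest tub is the one next to the stand, on the right (-y) side: side (351,226), top (318,160). That makes the target -0.349 rad. Next I'll zoom in and locate the stand.

```bash
cat > h.py <<'E'
import numpy as np, cv2
from cell import robot
def cam(n):
    c=robot.calibration(n); f=192/np.tan(np.radians(c["vfov"])/2)
    return np.array([[f,0,c["cx"]],[0,f,c["cy"]],[0,0,1]]),c["rvec"],c["tvec"]
def proj(n,P):
    K,r,t=cam(n); return cv2.projectPoints(np.array(P,float).reshape(-1,1,3),r,t,K,None)[0].reshape(-1,2)
def unproj(n,uv,z):
    K,r,t=cam(n); R=cv2.Rodrigues(r)[0]; d=R.T@np.linalg.inv(K)@np.array([uv[0],uv[1],1.]); o=-R.T@t
    return o+d*(z-o[2])/d[2]
def crop(n,u0,v0,w,h,s,name,im=None):
    if im is None: im=robot.read_camera(n)[:,:,::-1]
    c=cv2.resize(im[v0:v0+h,u0:u0+w],None,fx=s,fy=s,interpolation=cv2.INTER_CUBIC); cv2.imwrite(name,c)
E
python3 - <<'E'
from h import *
t=cv2.imread("pics/top0.png"); s=cv2.imread("pics/side0.png")
crop("top",200,105,100,80,8,"pics/topc.png",t); crop("side",255,140,110,82,7,"pics/sidec.png",s)
# rough: hinge
print(unproj("top",(249,122),.09),unproj("top",(249,157),.069))
E
```

```text
[ 0.82719725 -0.03079678  0.09      ] [ 0.70710095 -0.03325208  0.069     ]
```

View pics/topc.png

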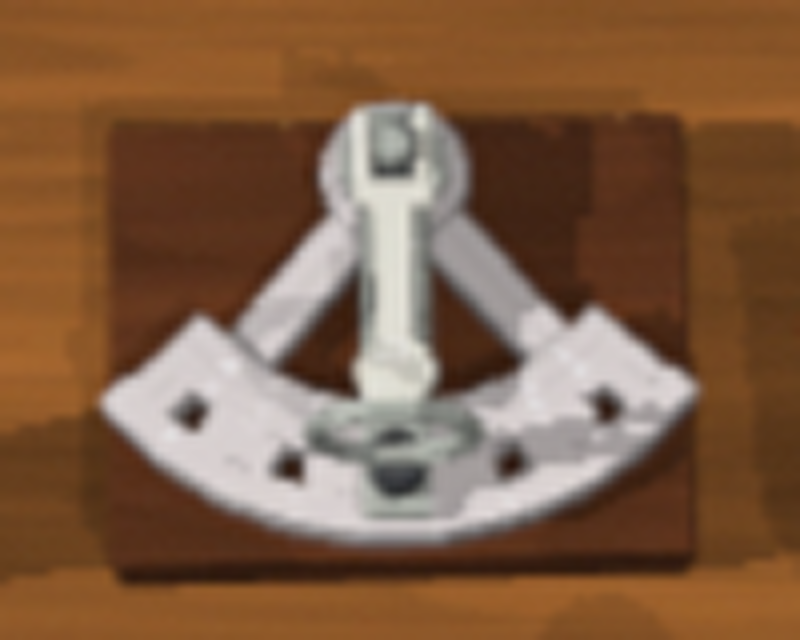

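View pics/sidec.png

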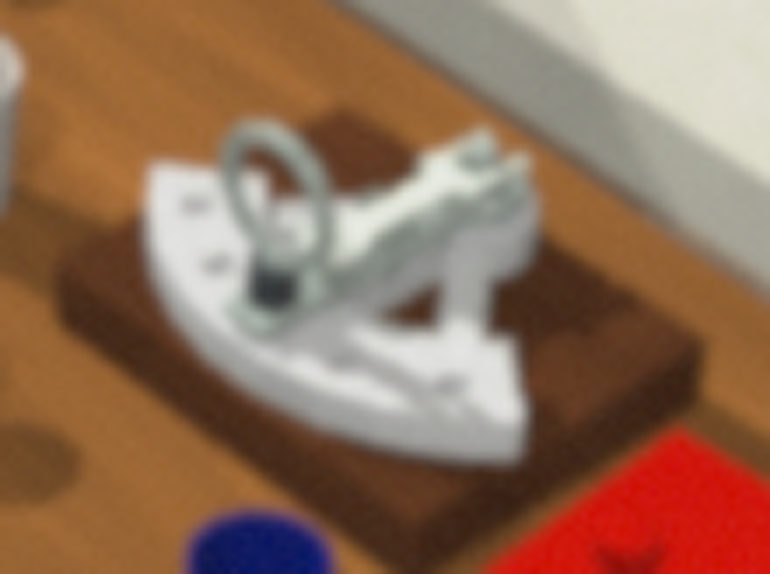

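```bash
python3 - <<'E'
from h import *
from scipy.optimize import least_squares
th=[.698,.349,-.349,-.698]
tp=(np.array([(190,411),(290,465),(512,458),(605,404)])+.5)/8-.5+[200,105]
sp=(np.array([(196,204),(218,264),(345,358),(452,384)])+.5)/7-.5+[255,140]
tc=(np.array([[110,118],[683,116],[692,548],[118,555]])+.5)/8-.5+[200,105]
def pts(p,th,z,r=.14):
    x,y,a=p; return [[x-r*np.cos(a+t0*s),y-r*np.sin(a+t0*s),z] for t0 in th for s in(-1,)]
# +angle -> ring to +y : position = h + R(a)*(-r cos t, +r sin t)
def res(p):
    return np.r_[(proj("top",pts(p[:3],th,.068))-tp).ravel(),(proj("side",pts(p[:3],th,.068))-sp).ravel()]
o=least_squares(res,[.84,-.033,0]); print(o.x,o.fun.round(1))
x,y,a=o.x
ring=np.array(pts(o.x,[0],.143)[0]); print("ring",ring)
ax=np.array([np.cos(a),np.sin(a),0]); ey=np.array([-ax[1],ax[0],0])
for n in("top","side"):
    im=cv2.imread(f"pics/{n}0.png"); u0,v0,w,h=(200,105,100,80) if n=="top" else(255,140,110,82); s=7
    c=cv2.resize(im[v0:v0+h,u0:u0+w],None,fx=s,fy=s,interpolation=cv2.INTER_CUBIC)
    C=[]
    for r in(.028,.036): C+=[ring+r*(np.cos(q)*ey+np.sin(q)*np.array([0,0,1])) for q in np.arange(0,6.28,.1)]
    C+=pts(o.x,th,.069)+pts(o.x,np.arange(-.8,.8,.05),.069,.164)+[[x,y,.082]]
    for q in proj(n,C):
        cv2.circle(c,tuple(int(k) for k in (q-[u0,v0]+.5)*s),2,(0,255,0),-1)
    cv2.imwrite(f"pics/ov_{n}.png",c)
for nm,uv,z in(("votive",(284,197),.06),("spool",(218,202),.045),("tape",(239,246),.019),("tub",(319,160),.076),("holder",(179,167),.085),("tray",(302,266),.018)):print(nm,unproj("top",uv,z).round(3))
E
```

```text
[ 0.81952537 -0.02967431  0.03781309] [ 0.1  0.1 -0.3 -0.1 -0.5  0.3 -0.2  0.1  0.2  0.1 -0.1  0.   1.   0.4
 -0.1  0. ]
ring [ 0.67962544 -0.03496688  0.143     ]
votive [ 0.57  -0.157  0.06 ]
spool [0.55  0.071 0.045]
tape [ 0.401 -0.005  0.019]
tub [ 0.699 -0.276  0.076]
holder [0.662 0.205 0.085]
tray [ 0.337 -0.224  0.018]
```

View pics/ov_top.png

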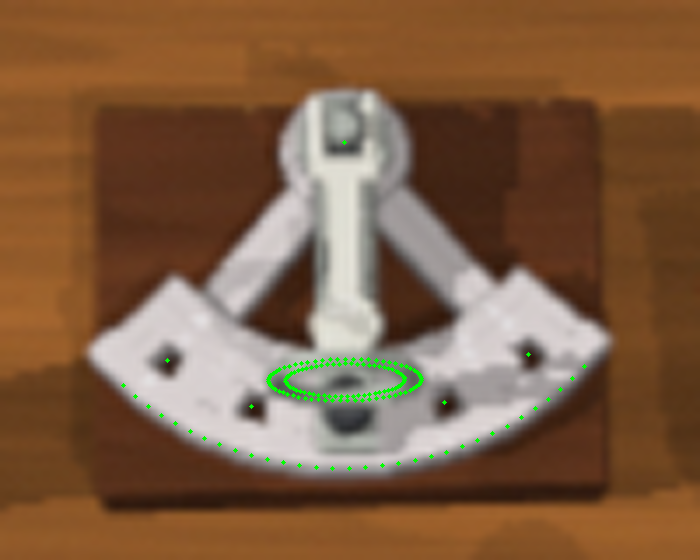

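View pics/ov_side.png

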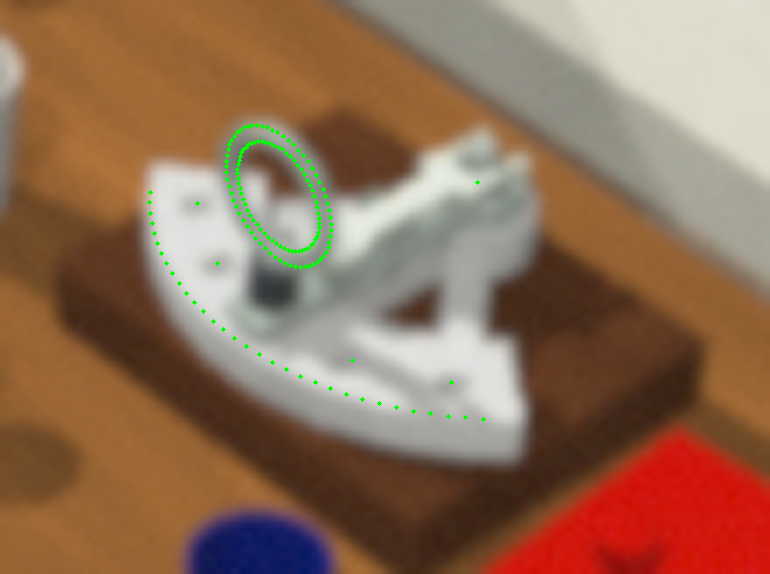

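The fit is good in both views. The ring centre is at about (0.680, -0.035, 0.143), and its axis yaw is 0.038.

The moves only shift and turn about the tool's z axis, so I can't command a tilt directly. I'll go high into free space and see what an out-of-reach target does to the tilt.

```bash
python3 -m pendant '[[[-20,-5,-30],0],[[-55,-14,-55],-5],[[-95,-24,-80],-10],[[-135,-34,-105],-15],[[-175,-44,-130],-20],[[-215,-54,-150],-25],[[-255,-64,-160],-30],[[-295,-75,-160],-33],[[-335,-85,-160],-33],[[-375,-95,-160],-33]]'; python3 -c "
from cell import robot
s=robot.observe();print(s['qpos'],s['tool_pos'],s['tool_rot'])"
```

```text
time: 1.53
tool_pos: [0.5096, 0.2337, 0.3596]
tool_rot: [3.141, 0.002, -3.024]
contact_force: [0.6, -0.2, -0.1]
opening: 0.0922
[ 2.93103107e-01  3.47318465e-01  1.08460368e+00  1.79750743e-04
  1.70774138e+00 -1.39520371e+00] [0.50957235 0.23365435 0.35958889] [ 3.14108037e+00  1.86836460e-03 -3.02405793e+00]
```

```bash
python3 -m pendant '[[[-40,-13,0],0],[[-80,-26,0],0],[[-120,-40,0],0],[[-160,-53,0],0],[[-200,-66,0],0],[[-240,-80,0],0],[[-280,-93,0],0],[[-320,-100,0],0],[[-360,-100,0],0],[[-400,-100,0],0]]'; python3 -c "
from cell import robot
s=robot.observe();print(s['qpos'],s['tool_pos'],s['tool_rot'])"
```

```text
time: 2.37
tool_pos: [0.7703, 0.1609, 0.3117]
tool_rot: [3.138, 0.032, -3.025]
contact_force: [-0.2, -0.1, 0.8]
opening: 0.0916
[ 0.10712124  0.99022863  0.03638954  0.0040111   2.08307212 -1.57819614] [0.77034307 0.16089353 0.31168852] [ 3.13839547  0.03193028 -3.02510079]
```

```bash
cat > st.py <<'E'
from cell import robot
import numpy as np
from scipy.spatial.transform import Rotation as R
s=robot.observe(); r=R.from_euler('xyz',s['tool_rot']).as_matrix(); 
print('t',s['time'],'q',s['qpos'].round(3),'pos',s['tool_pos'].round(4)); print(r.round(3)); z=r[:,2]
print('tilt',np.degrees(np.arccos(-z[2])).round(1),'az',np.degrees(np.arctan2(z[1],z[0])).round(1),'F',s['contact_force'].round(1),'open',s['opening'].round(4))
E
python3 -m pendant '[[[-40,0,0],0],[[-80,0,0],0],[[-120,0,0],0],[[-160,0,0],0],[[-200,0,0],0],[[-240,0,0],0]]'; python3 st.py
```

```text
time: 2.87
tool_pos: [0.8111, 0.1572, 0.2591]
tool_rot: [3.136, 0.066, -3.025]
contact_force: [0.1, -0.3, -0.0]
opening: 0.0922
t 2.8667 q [ 0.096  1.058  0.036  0.008  1.982 -1.589] pos [0.8111 0.1572 0.2591]
[[-0.991 -0.117  0.065]
 [-0.116  0.993  0.013]
 [-0.066  0.006 -0.998]]Traceback (most recent call last):
  File "st.py", line 6, in <module>
    print('tilt',np.degrees(np.arccos(-z[2])).round(1),'az',np.degrees(np.arctan2(z[1],z[0])).round(1),'F',s['contact_force'].round(1),'open',s['opening'].round(4))
                                                                                                                                              ^^^^^^^^^^^^^^^^^^
AttributeError: 'float' object has no attribute 'round'
```

```bash
sed -i "s/s\['opening'\].round(4)/s['opening']/" st.py
python3 -m pendant '[[[0,0,-40],0],[[0,0,-80],0],[[0,0,-120],0],[[0,0,-160],0],[[0,0,-200],0],[[0,0,-240],0],[[0,0,-280],0],[[0,0,-320],0]]'; python3 st.py
```

```text
time: 3.53
tool_pos: [0.7125, 0.1381, 0.4347]
tool_rot: [3.134, 0.092, -3.025]
contact_force: [-0.8, 0.5, 0.4]
opening: 0.0915
t 3.5333 q [ 0.081  0.824  0.037  0.013  2.189 -1.599] pos [0.7125 0.1381 0.4347]
[[-0.989 -0.117  0.091]
 [-0.116  0.993  0.018]
 [-0.092  0.007 -0.996]]
tilt 5.3 az 11.3 F [-0.8  0.5  0.4] open 0.09153578573950484
```

```bash

python3 -m pendant '[[[-20,0,-40],0],[[-40,0,-80],0],[[-60,0,-120],0],[[-80,0,-160],0],[[-100,0,-200],0],[[-120,0,-240],0],[[-140,0,-280],0],[[-160,0,-320],0],[[-180,0,-360],0],[[-200,0,-400],0]]'; python3 st.py
```

```text
time: 4.37
tool_pos: [0.6523, 0.1191, 0.5151]
tool_rot: [3.132, 0.119, -3.025]
contact_force: [-0.2, -0.4, 0.5]
opening: 0.0919
t 4.3667 q [ 0.057  0.702  0.037  0.022  2.284 -1.616] pos [0.6523 0.1191 0.5151]
[[-0.986 -0.117  0.117]
 [-0.116  0.993  0.023]
 [-0.119  0.009 -0.993]]
tilt 6.8 az 11.1 F [-0.2 -0.4  0.5] open 0.09192800276340628
```

```bash

python3 -m pendant '[[[0,0,-40],0],[[0,0,-80],0],[[0,0,-120],0],[[0,0,-160],0],[[0,0,-200],0],[[0,0,-240],0],[[0,0,-280],0],[[0,0,-320],0],[[0,0,-360],0],[[0,0,-400],0]]'; python3 st.py
```

```text
time: 5.2
tool_pos: [0.5242, 0.0954, 0.6263]
tool_rot: [3.131, 0.141, -3.025]
contact_force: [0.8, 0.4, 0.2]
opening: 0.0915
t 5.2 q [ 0.02   0.502  0.037  0.038  2.463 -1.636] pos [0.5242 0.0954 0.6263]
[[-0.983 -0.118  0.138]
 [-0.115  0.993  0.027]
 [-0.14   0.011 -0.99 ]]
tilt 8.1 az 11.0 F [0.8 0.4 0.2] open 0.09148237711839953
```

```bash

python3 -m pendant '[[[0,0,-40],0],[[0,0,-80],0],[[0,0,-120],0],[[0,0,-160],0],[[0,0,-200],0],[[0,0,-240],0],[[0,0,-280],0],[[0,0,-320],0],[[0,0,-360],0],[[0,0,-400],0]]'; python3 st.py
```

```text
time: 6.03
tool_pos: [0.4096, 0.0743, 0.6939]
tool_rot: [3.13, 0.159, -3.025]
contact_force: [-0.3, -0.4, 0.7]
opening: 0.0918
t 6.0333 q [-0.035  0.342  0.037  0.07   2.606 -1.66 ] pos [0.4096 0.0743 0.6939]
[[-0.981 -0.118  0.156]
 [-0.114  0.993  0.03 ]
 [-0.158  0.012 -0.987]]
tilt 9.1 az 11.0 F [-0.3 -0.4  0.7] open 0.0918142118671801
```

```bash

python3 -m pendant '[[[20,0,-40],0],[[40,0,-80],0],[[60,0,-120],0],[[80,0,-160],0],[[100,0,-200],0],[[120,0,-240],0]]'; python3 st.py
```

```text
time: 6.53
tool_pos: [0.3428, 0.0714, 0.7295]
tool_rot: [3.138, 0.212, -3.026]
contact_force: [-0.5, 0.7, -0.6]
opening: 0.0916
t 6.5333 q [-0.055  0.238  0.037  0.085  2.657 -1.662] pos [0.3428 0.0714 0.7295]
[[-0.971 -0.116  0.208]
 [-0.113  0.993  0.028]
 [-0.21   0.004 -0.978]]
tilt 12.1 az 7.7 F [-0.5  0.7 -0.6] open 0.0916146839581547
```

```bash

python3 -m pendant '[[[30,0,-40],0],[[60,0,-80],0],[[90,0,-120],0],[[120,0,-160],0],[[150,0,-200],0],[[180,0,-240],0],[[210,0,-280],0],[[240,0,-320],0]]'; python3 st.py
```

```text
time: 7.2
tool_pos: [0.3004, 0.0977, 0.7501]
tool_rot: [-3.136, 0.274, -3.026]
contact_force: [0.4, -0.7, 0.1]
opening: 0.0918
t 7.2 q [ 0.06   0.173  0.038  0.02   2.657 -1.607] pos [0.3004 0.0977 0.7501]
[[-0.956 -0.114  0.269]
 [-0.111  0.993  0.025]
 [-0.27  -0.006 -0.963]]
tilt 15.7 az 5.4 F [ 0.4 -0.7  0.1] open 0.0918006765391898
```

```bash

python3 -m pendant '[[[60,0,-60],0],[[120,0,-120],0],[[180,0,-180],0],[[240,0,-240],0],[[300,0,-300],0],[[360,0,-360],0],[[420,0,-420],0],[[480,0,-480],0]]'; python3 st.py
```

```text
time: 7.87
tool_pos: [0.21, 0.1646, 0.7679]
tool_rot: [-3.133, 0.343, -3.025]
contact_force: [1.3, 0.9, -0.4]
opening: 0.092
t 7.8667 q [ 0.586  0.117  0.037 -0.35   2.657 -1.437] pos [0.21   0.1646 0.7679]
[[-0.935 -0.113  0.335]
 [-0.109  0.994  0.03 ]
 [-0.336 -0.008 -0.942]]
tilt 19.7 az 5.2 F [ 1.3  0.9 -0.4] open 0.09201930229196115
```

```bash

python3 -m pendant '[[[0,0,-60],0],[[0,0,-120],0],[[0,0,-180],0],[[0,0,-240],0],[[0,0,-300],0],[[0,0,-360],0],[[0,0,-420],0],[[0,0,-480],0]]'; python3 st.py
```

```text
time: 8.53
tool_pos: [0.1653, 0.166, 0.7777]
tool_rot: [-3.137, 0.385, -3.024]
contact_force: [-1.2, -0.1, -0.3]
opening: 0.0917
t 8.5333 q [ 0.829  0.087  0.037 -0.565  2.657 -1.406] pos [0.1653 0.166  0.7777]
[[-0.92  -0.115  0.374]
 [-0.108  0.993  0.039]
 [-0.376 -0.005 -0.927]]
tilt 22.1 az 6.0 F [-1.2 -0.1 -0.3] open 0.09172229139639684
```

```bash

python3 -m pendant '[[[0,-40,-30],0],[[0,-80,-60],0],[[0,-110,-90],0],[[0,-130,-150],0],[[0,-130,-210],0],[[0,-130,-270],0],[[0,-130,-330],0],[[0,-130,-400],0]]'; python3 st.py
```

```text
time: 9.2
tool_pos: [0.1463, 0.1201, 0.7929]
tool_rot: [-3.128, 0.442, -3.025]
contact_force: [0.3, -0.5, 0.8]
opening: 0.0915
t 9.2 q [ 0.792  0.017  0.038 -0.639  2.657 -1.524] pos [0.1463 0.1201 0.7929]
[[-0.898 -0.11   0.426]
 [-0.105  0.994  0.036]
 [-0.427 -0.013 -0.904]]
tilt 25.3 az 4.8 F [ 0.3 -0.5  0.8] open 0.0915057645062256
```

```bash

python3 -m pendant '[[[0,-20,-60],0],[[0,-40,-120],0],[[0,-60,-180],0],[[0,-80,-240],0],[[0,-100,-300],0],[[0,-100,-360],0],[[0,-100,-420],0],[[0,-100,-480],0],[[0,-100,-540],0],[[0,-100,-600],0]]'; python3 st.py
```

```text
time: 10.03
tool_pos: [0.1047, 0.0688, 0.8033]
tool_rot: [-3.128, 0.489, -3.027]
contact_force: [-0.8, 0.4, -0.1]
opening: 0.0917
t 10.0333 q [ 1.07  -0.045  0.038 -0.996  2.657 -1.61 ] pos [0.1047 0.0688 0.8033]
[[-0.877 -0.108  0.468]
 [-0.101  0.994  0.04 ]
 [-0.47  -0.012 -0.883]]
tilt 28.0 az 4.9 F [-0.8  0.4 -0.1] open 0.09168710232074566
```

```bash

python3 -m pendant '[[[0,-40,-40],0],[[0,-80,-80],0],[[0,-120,-120],0],[[0,-160,-160],0],[[0,-200,-200],0],[[0,-240,-240],0],[[0,-240,-300],0],[[0,-240,-360],0]]'; python3 st.py
```

```text
time: 10.7
tool_pos: [0.0755, 0.0012, 0.8118]
tool_rot: [-3.119, 0.555, -3.025]
contact_force: [0.3, 0.2, -0.2]
opening: 0.0918
t 10.7 q [ 0.908 -0.153  0.037 -0.996  2.657 -1.792] pos [0.0755 0.0012 0.8118]
[[-0.844 -0.104  0.526]
 [-0.099  0.994  0.039]
 [-0.527 -0.019 -0.85 ]]
tilt 31.8 az 4.2 F [ 0.3  0.2 -0.2] open 0.09179637292053389
```

Tilt is now 31.8°. One more push should bring it to about 35°.

```bash

python3 -m pendant '[[[0,-40,-40],0],[[0,-80,-80],0],[[0,-120,-120],0],[[0,-160,-160],0],[[0,-200,-200],0],[[0,-240,-240],0],[[0,-240,-300],0],[[0,-240,-360],0]]'; python3 st.py
```

```text
time: 11.37
tool_pos: [0.0423, -0.0408, 0.8137]
tool_rot: [-3.111, 0.612, -3.023]
contact_force: [0.3, 0.5, 0.3]
opening: 0.0917
t 11.3667 q [ 0.813 -0.235  0.037 -0.996  2.657 -1.904] pos [ 0.0423 -0.0408  0.8137]
[[-0.813 -0.101  0.574]
 [-0.097  0.995  0.038]
 [-0.575 -0.025 -0.818]]
tilt 35.1 az 3.7 F [0.3 0.5 0.3] open 0.09169291724903054
```

```bash
cat > go.py <<'E'
import sys
from cell import robot
import numpy as np
from scipy.spatial.transform import Rotation as R
s=robot.observe(); r=R.from_euler('xyz',s['tool_rot']).as_matrix()
for a in sys.argv[1:]:
    t=np.array(eval(a)); print(a,'tool shift mm',(r.T@(t-s['tool_pos'])*1000).round(1))
E
python3 go.py "[.40,-.0,.62]" "[.58,.015,.22]"
```

```text
[.40,-.0,.62] tool shift mm [-183.3    9.4  365.3]
[.58,.015,.22] tool shift mm [-101.2   16.2  796.4]
```

```bash

python3 -m pendant '[[[-18,1,36],0],[[-36,2,73],0],[[-55,3,110],0],[[-73,4,146],0],[[-91,5,182],0],[[-110,6,219],0],[[-128,7,255],0],[[-146,8,292],0],[[-165,9,328],0],[[-183,9,365],0]]'; python3 st.py; python3 go.py "[.58,.015,.22]"
```

```text
time: 12.2
tool_pos: [0.1331, -0.0162, 0.6703]
tool_rot: [-3.113, 0.636, -3.019]
contact_force: [0.4, -0.7, -0.3]
opening: 0.0917
t 12.2 q [ 1.753 -0.547  1.123 -0.995  2.36  -0.734] pos [ 0.1331 -0.0162  0.6703]
[[-0.798 -0.105  0.593]
 [-0.098  0.994  0.044]
 [-0.594 -0.023 -0.804]]
tilt 36.5 az 4.2 F [ 0.4 -0.7 -0.3] open 0.09169488579224003
[.58,.015,.22] tool shift mm [-92.2  -5.3 628.4]
```

```bash

python3 -m pendant '[[[-10,0,40],0],[[-20,0,80],0],[[-30,0,120],0],[[-40,0,160],0],[[-50,0,200],0]]'; python3 st.py; python3 go.py "[.58,.015,.22]"
```

```text
time: 12.62
tool_pos: [0.1548, -0.0399, 0.585]
tool_rot: [-3.125, 0.633, -3.018]
contact_force: [-0.3, -0.0, 0.2]
opening: 0.092
t 12.6167 q [ 2.337 -0.653  1.428 -0.995  2.556 -0.154] pos [ 0.1548 -0.0399  0.585 ]
[[-0.8   -0.113  0.589]
 [-0.099  0.993  0.056]
 [-0.592 -0.014 -0.806]]
tilt 36.3 az 5.4 F [-0.3 -0.   0.2] open 0.09196907912874094
[.58,.015,.22] tool shift mm [-129.6   11.5  547.9]
```

```bash
cat > kin.py <<'E'
import numpy as np
from scipy.optimize import least_squares
from scipy.spatial.transform import Rotation as R
D=[([.965973,.341909,1.524089,0,1.275389,-.145995],[.23252,.47074,.19909],[3.14139,0,2.68277]),
([.293103,.347318,1.084604,.00018,1.707741,-1.395204],[.50957,.23365,.35959],[3.14108,.00187,-3.02406]),
([.107121,.990229,.036390,.004011,2.083072,-1.578196],[.77034,.16089,.31169],[3.13840,.03193,-3.02510]),
([.096,1.058,.036,.008,1.982,-1.589],[.8111,.1572,.2591],[3.136,.066,-3.025]),
([.02,.502,.037,.038,2.463,-1.636],[.5242,.0954,.6263],[3.131,.141,-3.025]),
([.586,.117,.037,-.35,2.657,-1.437],[.21,.1646,.7679],[-3.133,.343,-3.025]),
([.792,.017,.038,-.639,2.657,-1.524],[.1463,.1201,.7929],[-3.128,.442,-3.025]),
([.813,-.235,.037,-.996,2.657,-1.904],[.0423,-.0408,.8137],[-3.111,.612,-3.023]),
([1.753,-.547,1.123,-.995,2.36,-.734],[.1331,-.0162,.6703],[-3.113,.636,-3.019]),
([2.337,-.653,1.428,-.995,2.556,-.154],[.1548,-.0399,.585],[-3.125,.633,-3.018])]
def E(a,t): return R.from_euler(a,t).as_matrix()
def fk(q,p):
    h,L1,L2,d,oy,ox,d2=p
    A=E('z',q[0]); pos=np.array([0,0,h]); A=A@E('y',q[1]); pos=pos+A@[0,oy,L1]
    A=A@E('y',q[2]); pos=pos+A@[ox,0,L2]; A=A@E('z',q[3]); A=A@E('y',q[4]); pos=pos+A@[d2,0,d]
    A=A@E('z',q[5]); return pos,A
P0=[.3,.3,.3,.2,.077,0,0]
def fit():
    def res(p):
        o=[]
        A0=None
        for q,x,r in D:
            a,b=fk(q,p[:7]); b=b@E('z',p[7]); o+=list(a-x)+list(.2*(b.T@E('xyz',r)-np.eye(3)).ravel())
        return o
    o=least_squares(res,P0+[0]); o2=least_squares(res,P0+[1.57]); o=o if o.cost<o2.cost else o2
    return o.x,np.array(o.fun).reshape(len(D),-1)
if __name__=="__main__":
    x,f=fit(); print(x.round(4)); print(np.abs(f[:,:3]).max(1).round(4),np.abs(f[:,3:]).max(1).round(4)/.2)
E
python3 kin.py
```

```text
[0.2232 0.5062 0.3796 0.3461 0.0764 0.0465 0.     1.5708]
[0.     0.     0.0001 0.0002 0.0003 0.0002 0.     0.0002 0.0001 0.0001] [0.     0.     0.     0.001  0.001  0.0005 0.001  0.0005 0.001  0.0005]
```

```bash
cat > sim.py <<'E'
from kin import *
from cell import robot
p,_=fit(); 
lo=np.array([-2.53,-.77,.04,-1,.28,-3.11]);hi=np.array([2.53,2.02,2.7,4.14,2.66,3.11])
def ik(q0,x,Rt,w=.3,reg=1e-3):
    def res(q):
        a,b=fk(q,p[:7]); b=b@E('z',p[7]); return np.r_[a-x,w*R.from_matrix(Rt@b.T).as_rotvec(),reg*(q-q0)]
    o=least_squares(res,np.clip(q0,lo+1e-4,hi-1e-4),bounds=(lo,hi)); e=res(o.x); return o.x,np.linalg.norm(e[:3]),np.linalg.norm(e[3:6])/w
def follow(q,Rt,way,step=.02,verbose=1):
    x=fk(q,p[:7])[0]
    for w in way:
        w=np.array(w); n=max(1,int(np.ceil(np.linalg.norm(w-x)/step))); 
        for k in range(1,n+1):
            qn,ep,er=ik(q,x+(w-x)*k/n,Rt); dq=np.abs(qn-q).max(); q=qn
            if verbose>1: print('   ',k,q.round(2),dq.round(2))
        x=w
        if verbose: print(w,q.round(3),'ep %.4f er %.3f lastdq %.2f'%(ep,er,dq))
    return q,ep,er
E
python3 - <<'E'
from sim import *
s=robot.observe(); Rt=E('xyz',s['tool_rot']); q=s['qpos']
g=ik(np.array([-.15,.4,1.6,0,1.8,-1.6]),[.58,.015,.22],Rt); print('goal',g)
print('reverse'); follow(g[0],Rt,[[.5,.02,.5],[.4,.05,.6],[.3,.1,.65],[.2,.12,.7],[.15,.12,.75],[.1,.08,.78]])
for way in ([[.05,-.03,.78],[.1,.1,.78],[.2,.15,.74],[.3,.1,.65],[.45,.02,.5]],[[.12,-.02,.72],[.1,.1,.75],[.2,.15,.72],[.3,.1,.65],[.45,.02,.5]],[[.1,.15,.65],[.2,.2,.65],[.3,.1,.6],[.45,.02,.5]],[[.13,.2,.55],[.25,.25,.5],[.4,.1,.5]]):
    print('---'); follow(q,Rt,way)
E
```

```text
goal (array([-0.21626259,  0.11950333,  1.96413906,  0.4021009 ,  0.48112617,
       -2.20782624]), np.float64(7.412101042705846e-06), np.float64(5.289017964431432e-05))
reverse
[0.5  0.02 0.5 ] [-0.259 -0.183  1.479  0.218  1.249 -1.953] ep 0.0000 er 0.000 lastdq 0.05
[0.4  0.05 0.6 ] [-0.24  -0.316  1.29   0.196  1.561 -1.869] ep 0.0000 er 0.000 lastdq 0.04
[0.3  0.1  0.65] [ 0.043 -0.402  1.173  0.031  1.738 -1.63 ] ep 0.0000 er 0.000 lastdq 0.07
[0.2  0.12 0.7 ] [ 0.748 -0.381  0.986 -0.402  1.978 -1.208] ep 0.0000 er 0.000 lastdq 0.20
[0.15 0.12 0.75] [ 1.329 -0.259  0.733 -0.801  2.25  -1.007] ep 0.0000 er 0.000 lastdq 0.15
[0.1  0.08 0.78] [ 1.531 -0.219  0.535 -1.     2.438 -1.069] ep 0.0159 er 0.053 lastdq 0.06
---
[ 0.05 -0.03  0.78] [ 0.803 -0.432  0.493 -0.658  2.461 -1.531] ep 0.0000 er 0.000 lastdq 0.12
[0.1  0.1  0.78] [-0.04  -0.407  0.531  0.116  2.385 -1.618] ep 0.0000 er 0.000 lastdq 0.17
[0.2  0.15 0.74] [-0.916 -0.513  0.774  0.776  2.343 -1.903] ep 0.0000 er 0.000 lastdq 0.18
[0.3  0.1  0.65] [-1.789 -0.683  1.173  1.2    2.493 -2.429] ep 0.0000 er 0.000 lastdq 
[... 509 characters left out ...]
9  0.247  1.292 -1.998] ep 0.0000 er 0.000 lastdq 0.04
---
[0.1  0.15 0.65] [ 1.767 -0.322  1.14  -0.822  2.208 -0.467] ep 0.0000 er 0.000 lastdq 0.04
[0.2  0.2  0.65] [ 1.156 -0.297  1.127 -0.579  1.907 -0.842] ep 0.0000 er 0.000 lastdq 0.08
[0.3 0.1 0.6] [ 0.043 -0.461  1.352  0.031  1.617 -1.634] ep 0.0000 er 0.000 lastdq 0.14
[0.45 0.02 0.5 ] [-0.313 -0.284  1.549  0.247  1.292 -1.998] ep 0.0000 er 0.000 lastdq 0.03
---
[0.13 0.2  0.55] [ 1.557 -0.362  1.457 -0.668  1.888 -0.399] ep 0.0000 er 0.000 lastdq 0.03
[0.25 0.25 0.5 ] [ 1.043 -0.307  1.563 -0.503  1.492 -0.707] ep 0.0000 er 0.000 lastdq 0.05
[0.4 0.1 0.5] [ 0.021 -0.355  1.59   0.045  1.275 -1.666] ep 0.0000 er 0.000 lastdq 0.07
```

```bash
python3 go.py "[.13,.2,.55]" "[.25,.25,.5]"; python3 - <<'E'
from sim import *
s=robot.observe(); Rt=E('xyz',s['tool_rot']); q=s['qpos']
q=follow(q,Rt,[[.13,.2,.55],[.25,.25,.5],[.4,.1,.5],[.58,.015,.22],[.624,.018,.134],[.679,.02,.134],[.679,.02,.16],[.689,-.03,.16],[.689,-.03,.13]])
E
```

```text
[.13,.2,.55] tool shift mm [ 16.8 241.6  27.1]
[.25,.25,.5] tool shift mm [-54.6 278.4 140.9]
[0.13 0.2  0.55] [ 1.557 -0.362  1.457 -0.668  1.888 -0.399] ep 0.0000 er 0.000 lastdq 0.03
[0.25 0.25 0.5 ] [ 1.043 -0.307  1.563 -0.503  1.492 -0.707] ep 0.0000 er 0.000 lastdq 0.05
[0.4 0.1 0.5] [ 0.021 -0.355  1.59   0.045  1.275 -1.666] ep 0.0000 er 0.000 lastdq 0.07
[0.58  0.015 0.22 ] [-0.216  0.119  1.964  0.402  0.481 -2.208] ep 0.0000 er 0.000 lastdq 0.05
[0.624 0.018 0.134] [-0.188  0.328  1.976  0.646  0.28  -2.451] ep 0.0004 er 0.003 lastdq 0.07
[0.679 0.02  0.134] [-0.16   0.411  1.837  0.507  0.313 -2.287] ep 0.0000 er 0.000 lastdq 0.05
[0.679 0.02  0.16 ] [-0.16   0.373  1.808  0.422  0.373 -2.197] ep 0.0000 er 0.000 lastdq 0.04
[ 0.689 -0.03   0.16 ] [-0.259  0.393  1.775  0.524  0.422 -2.368] ep 0.0000 er 0.000 lastdq 0.05
[ 0.689 -0.03   0.13 ] [-0.259  0.436  1.808  0.625  0.358 -2.478] ep 0.0000 er 0.000 lastdq 0.06
```

```bash

python3 -m pendant '[[[3,40,5],0],[[6,80,9],0],[[9,120,14],0],[[12,160,18],0],[[14,200,22],0],[[12,235,30],0],[[-5,250,62],0],[[-22,260,94],0],[[-39,270,122],0],[[-55,278,141],0]]'; python3 st.py; python3 go.py "[.25,.25,.5]" "[.4,.1,.5]" "[.58,.015,.22]"
```

```text
time: 13.45
tool_pos: [0.2104, 0.2082, 0.5173]
tool_rot: [-3.123, 0.631, -3.017]
contact_force: [-0.2, 1.0, 0.5]
opening: 0.0922
t 13.45 q [ 1.117 -0.393  1.561 -0.529  1.605 -0.691] pos [0.2104 0.2082 0.5173]
[[-0.801 -0.113  0.588]
 [-0.1    0.993  0.055]
 [-0.59  -0.015 -0.807]]
tilt 36.2 az 5.3 F [-0.2  1.   0.5] open 0.09218042078631979
[.25,.25,.5] tool shift mm [-25.7  37.3  39.5]
[.4,.1,.5] tool shift mm [-130.9 -128.7  119.4]
[.58,.015,.22] tool shift mm [-101.4 -229.3  446.6]
```

```bash

python3 -m pendant '[[[-22,-15,20],0],[[-44,-32,40],0],[[-66,-52,60],0],[[-88,-75,80],0],[[-110,-98,100],0],[[-128,-120,120],0],[[-128,-135,155],0],[[-125,-150,192],0],[[-122,-163,230],0],[[-118,-176,268],0]]'; python3 st.py; python3 go.py "[.4,.1,.5]" "[.58,.015,.22]" "[.62,.018,.18]"
```

```text
time: 14.28
tool_pos: [0.468, 0.0664, 0.3933]
tool_rot: [-3.124, 0.63, -3.021]
contact_force: [0.1, 0.9, 0.1]
opening: 0.092
t 14.2833 q [-0.108 -0.243  1.801  0.142  0.968 -1.837] pos [0.468  0.0664 0.3933]
[[-0.802 -0.11   0.587]
 [-0.097  0.994  0.053]
 [-0.589 -0.015 -0.808]]
tilt 36.1 az 5.2 F [0.1 0.9 0.1] open 0.09204935582208536
[.4,.1,.5] tool shift mm [ -11.6   39.3 -124.3]
[.58,.015,.22] tool shift mm [ 17.3 -60.9 203.1]
[.62,.018,.18] tool shift mm [  8.5 -61.7 259. ]
```

```bash

python3 -m pendant '[[[3,-11,36],0],[[6,-22,72],0],[[9,-33,108],0],[[12,-44,144],0],[[15,-54,180],0],[[17,-61,203],0],[[17,-61,203],0]]'; python3 st.py; python3 - <<'E'
from h import *
from scipy.spatial.transform import Rotation as R
s=robot.observe(); r=R.from_euler('xyz',s['tool_rot']).as_matrix(); T=s['tool_pos']
for n,u0,v0 in(("side",230,110),("top",200,110)):
    im=robot.read_camera(n)[:,:,::-1].copy(); cv2.imwrite(f"pics/{n}1.png",im)
    c=cv2.resize(im[v0:v0+82,u0:u0+110],None,fx=7,fy=7,interpolation=cv2.INTER_CUBIC)
    C=[T]+[T+r@np.array([dx,dy,dz]) for dx in(-.0095,.0095) for dy in(-.065,-.046,.046,.065) for dz in (0,-.04)]
    for q in proj(n,C): cv2.circle(c,tuple(int(k) for k in (q-[u0,v0]+.5)*7),3,(0,255,0),-1)
    cv2.imwrite(f"pics/hov_{n}.png",c)
E
```

```text
time: 14.87
tool_pos: [0.5791, 0.0144, 0.2132]
tool_rot: [-3.128, 0.62, -3.025]
contact_force: [-0.9, 0.3, 0.1]
opening: 0.092
t 14.8667 q [-0.214  0.131  1.964  0.39   0.481 -2.192] pos [0.5791 0.0144 0.2132]
[[-0.809 -0.109  0.578]
 [-0.095  0.994  0.054]
 [-0.581 -0.011 -0.814]]
tilt 35.5 az 5.4 F [-0.9  0.3  0.1] open 0.09200481028841234
```

View pics/hov_side.png

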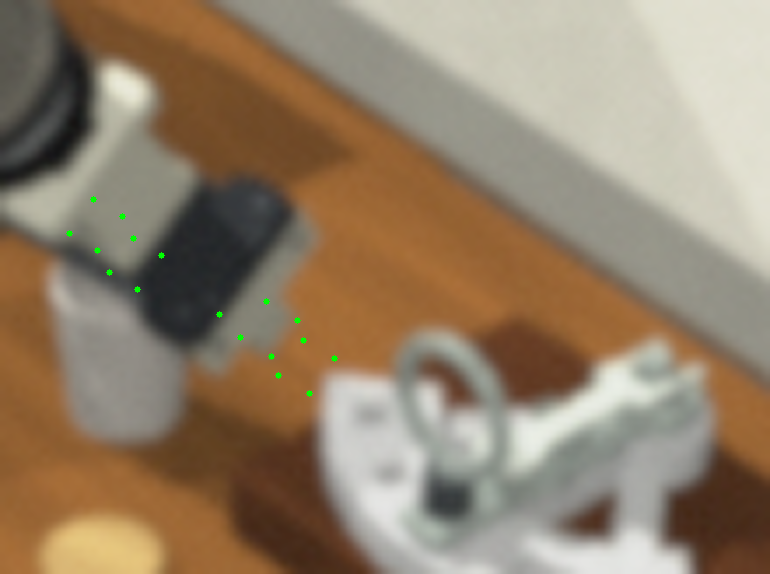

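View pics/hov_top.png

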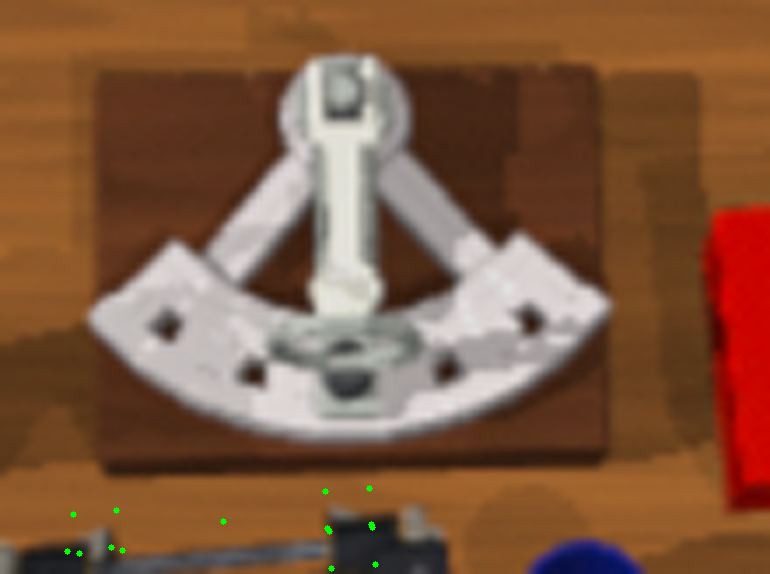

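```bash
python3 st.py; python3 - <<'E'
from h import *
from scipy.spatial.transform import Rotation as R
s=robot.observe(); r=R.from_euler('xyz',s['tool_rot']).as_matrix(); T=s['tool_pos']
for n,u0,v0 in(("side",200,90),("top",185,140)):
    im=cv2.imread(f"pics/{n}1.png"); S=8
    c=cv2.resize(im[v0:v0+70,u0:u0+95],None,fx=S,fy=S,interpolation=cv2.INTER_CUBIC)
    for dy,col in((-.0555,(0,255,0)),(.0555,(255,255,0)),(0,(0,0,255))):
        for dz in(0,-.019,-.066):
            q=proj(n,[T+r@np.array([0,dy,dz])])[0]; cv2.circle(c,tuple(int(k) for k in (q-[u0,v0]+.5)*S),3,col,-1)
    cv2.imwrite(f"pics/hv2_{n}.png",c)
E
```

```text
t 14.9667 q [-0.213  0.123  1.961  0.387  0.485 -2.189] pos [0.5795 0.0151 0.2183]
[[-0.805 -0.11   0.584]
 [-0.096  0.994  0.054]
 [-0.586 -0.013 -0.81 ]]
tilt 35.9 az 5.3 F [-0.4 -0.6  0.8] open 0.09202228355880701
```

View pics/hv2_side.png

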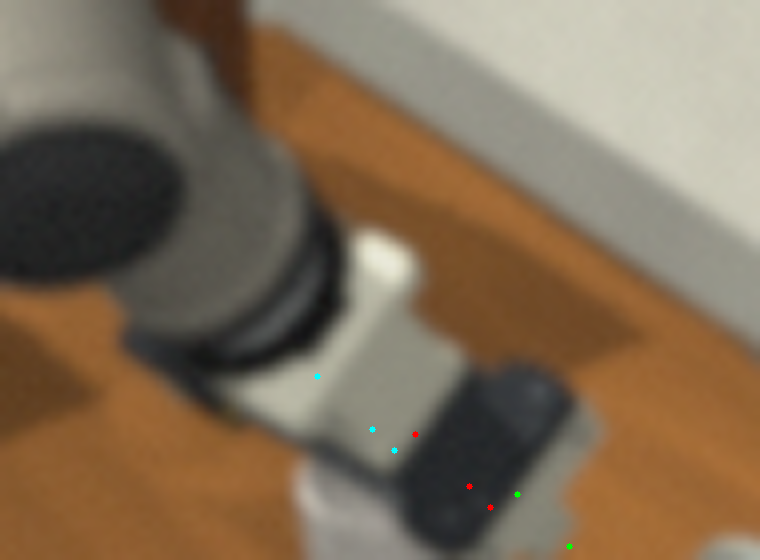

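View pics/hv2_top.png

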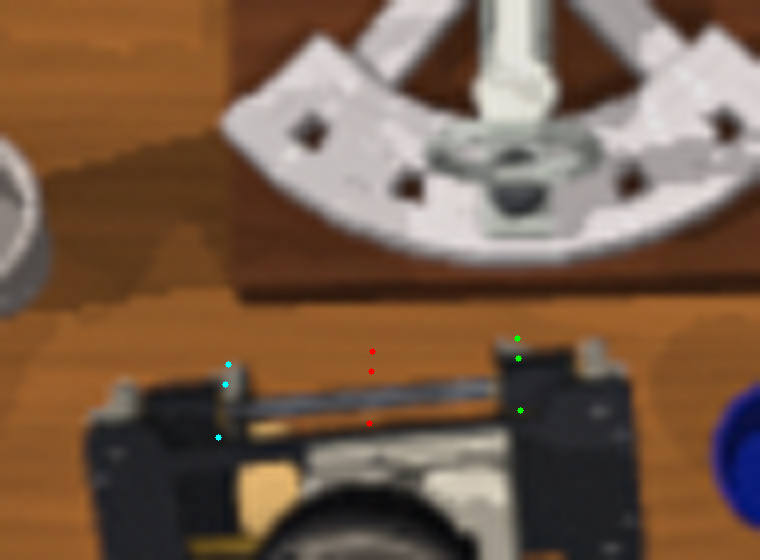

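The overlay agrees with the pictures: the right fingertip (top crop about (510,348)) sits where I predicted once the arm has settled. Now I'll approach the ring with the right finger.

```bash
python3 go.py "[.625,.018,.17]" "[.645,.018,.142]" "[.679,.020,.134]"; python3 - <<'E'
from sim import *
s=robot.observe(); Rt=E('xyz',s['tool_rot']); q=s['qpos']
follow(q,Rt,[[.625,.018,.17],[.645,.018,.142],[.679,.02,.134],[.679,.02,.162],[.689,-.03,.162],[.689,-.03,.13],[.66,-.03,.13]])
E
```

```text
[.625,.018,.17] tool shift mm [-8.6 -1.5 65.8]
[.645,.018,.142] tool shift mm [ -8.2  -3.3 100.2]
[.679,.020,.134] tool shift mm [-31.1  -5.  126.6]
[0.625 0.018 0.17 ] [-0.183  0.272  1.926  0.455  0.371 -2.246] ep 0.0000 er 0.000 lastdq 0.04
[0.645 0.018 0.142] [-0.175  0.348  1.91   0.523  0.315 -2.313] ep 0.0000 er 0.000 lastdq 0.04
[0.679 0.02  0.134] [-0.158  0.412  1.83   0.477  0.322 -2.253] ep 0.0000 er 0.000 lastdq 0.04
[0.679 0.02  0.162] [-0.158  0.371  1.799  0.394  0.387 -2.164] ep 0.0000 er 0.000 lastdq 0.04
[ 0.689 -0.03   0.162] [-0.256  0.391  1.766  0.496  0.434 -2.335] ep 0.0000 er 0.000 lastdq 0.05
[ 0.689 -0.03   0.13 ] [-0.256  0.437  1.801  0.595  0.365 -2.443] ep 0.0000 er 0.000 lastdq 0.06
[ 0.66 -0.03  0.13] [-0.273  0.393  1.878  0.665  0.345 -2.529] ep 0.0000 er 0.000 lastdq 0.04
```

```bash

python3 -m pendant '[[[-3,0,22],0],[[-6,-1,44],0],[[-8,-1,66],0],[[-8,-2,84],0],[[-8,-3,100],0],[[-8,-3,100],0],[[-8,-3,100],0]]'; python3 st.py;  python3 go.py "[.645,.018,.142]" "[.679,.020,.134]"; python3 - <<'E'
from h import *
from scipy.spatial.transform import Rotation as R
s=robot.observe(); r=R.from_euler('xyz',s['tool_rot']).as_matrix(); T=s['tool_pos']
for n,u0,v0 in(("side",250,115),("top",205,120)):
    im=robot.read_camera(n)[:,:,::-1].copy(); cv2.imwrite(f"pics/{n}2.png",im); S=9
    c=cv2.resize(im[v0:v0+64,u0:u0+86],None,fx=S,fy=S,interpolation=cv2.INTER_CUBIC)
    for dx in(-.0095,.0095):
     for dy in(-.065,-.046):
        q=proj(n,[T+r@np.array([dx,dy,0])])[0]; cv2.circle(c,tuple(int(k) for k in (q-[u0,v0]+.5)*S),3,(0,255,0),-1)
    cv2.imwrite(f"pics/p2_{n}.png",c)
E
```

```text
time: 15.55
tool_pos: [0.6445, 0.019, 0.1429]
tool_rot: [-3.126, 0.627, -3.022]
contact_force: [0.1, 0.3, -0.3]
opening: 0.0918
t 15.55 q [-0.173  0.346  1.91   0.521  0.316 -2.309] pos [0.6445 0.019  0.1429]
[[-0.804 -0.11   0.584]
 [-0.097  0.994  0.055]
 [-0.586 -0.013 -0.81 ]]
tilt 35.9 az 5.3 F [ 0.1  0.3 -0.3] open 0.09180405006241983
[.645,.018,.142] tool shift mm [ 0.2 -1.   1. ]
[.679,.020,.134] tool shift mm [-22.6  -2.7  27.4]
```

View pics/p2_side.png

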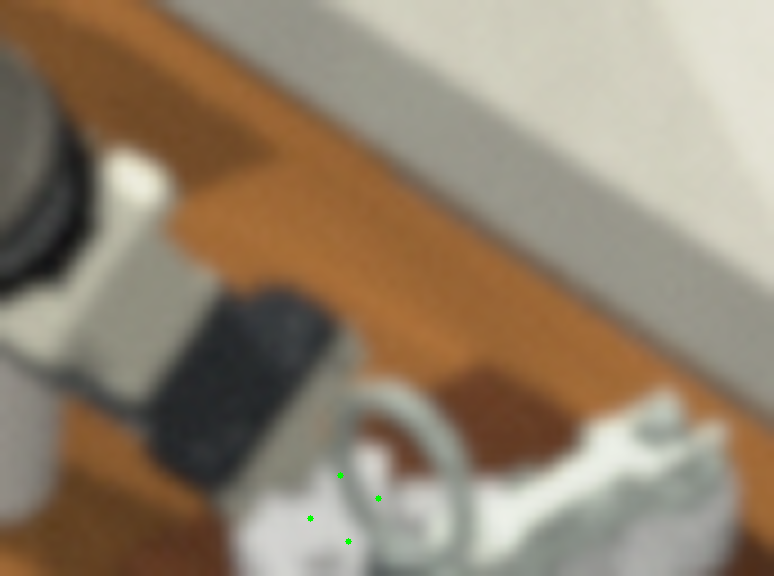

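View pics/p2_top.png

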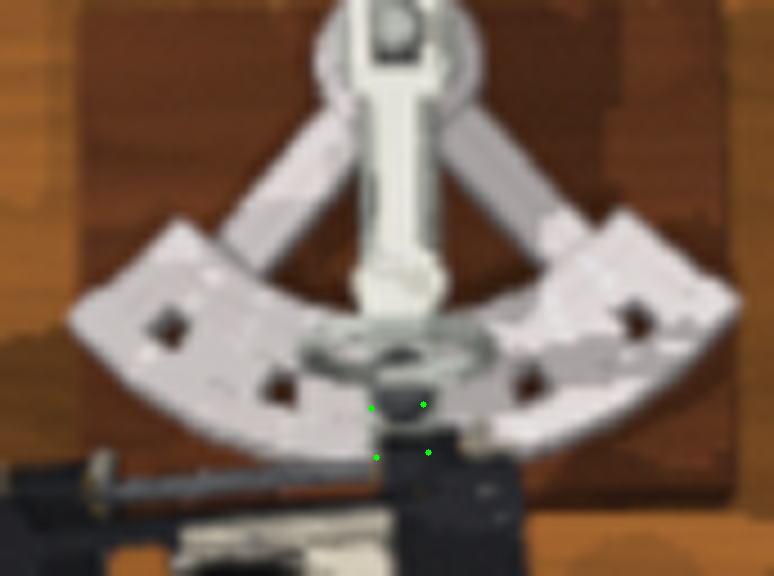

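```bash
python3 - <<'E'
from h import *
from scipy.spatial.transform import Rotation as R
s=robot.observe(); r=R.from_euler('xyz',s['tool_rot']).as_matrix(); T=s['tool_pos']
out=[]
for n,u0,v0 in(("side",275,140),("top",225,140)):
    S=8; W,H=48,64
    a=cv2.imread(f"pics/{n}0.png")[v0:v0+H,u0:u0+W]; b=cv2.imread(f"pics/{n}2.png")[v0:v0+H,u0:u0+W]
    d=np.clip(cv2.absdiff(a,b).astype(int)*3,0,255).astype(np.uint8)
    for im in (b,d):
        c=cv2.resize(im,None,fx=S,fy=S,interpolation=cv2.INTER_NEAREST)
        for dx in(-.0095,.0095):
         for dy in(-.065,-.046):
          for dz in (0,-.05):
            q=proj(n,[T+r@np.array([dx,dy,dz])])[0]; cv2.circle(c,tuple(int(k) for k in (q-[u0,v0]+.5)*S),3,(0,255,0) if dz==0 else(0,255,255),-1)
        out.append(c)
    cv2.imwrite(f"pics/d2_{n}.png",np.hstack(out[-2:]))
E
```

```text
(no output)
```

View pics/d2_side.png

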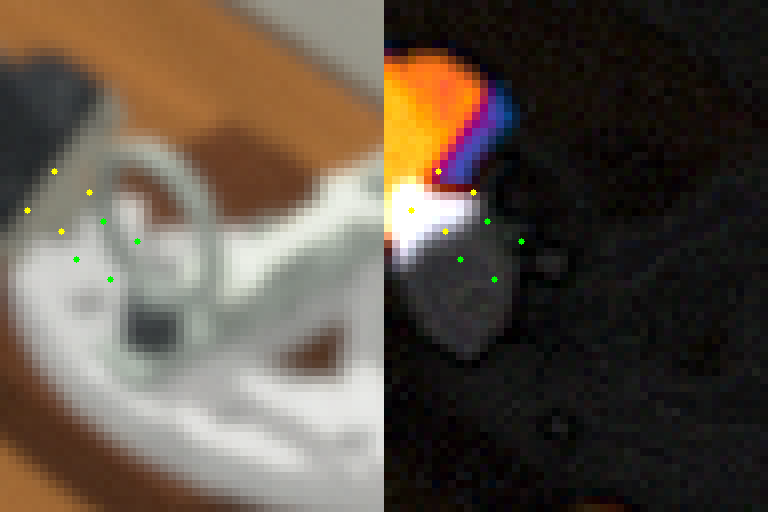

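View pics/d2_top.png

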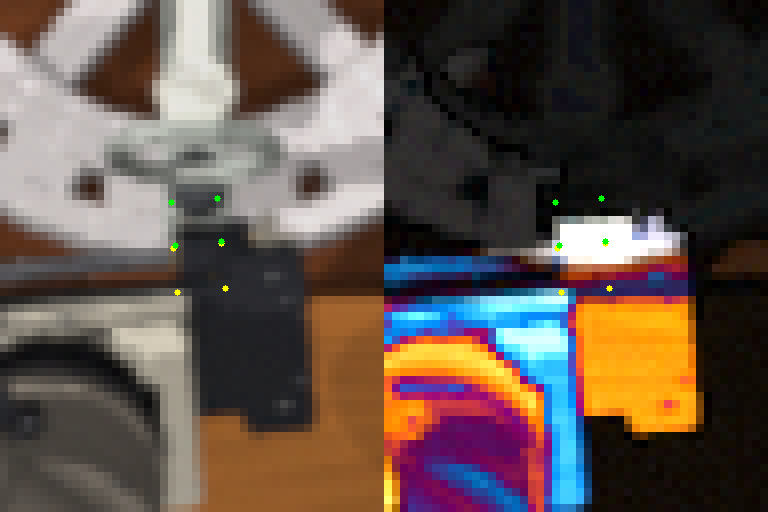

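```bash
python3 - <<'E'
from h import *
from scipy.spatial.transform import Rotation as R
from scipy.optimize import least_squares
s=robot.observe(); r=R.from_euler('xyz',s['tool_rot']).as_matrix(); T=s['tool_pos']
for n in("side","top"):
    K,rv,t=cam(n); print(n,'cam at',(-cv2.Rodrigues(rv)[0].T@t).round(3))
for su in((286.4,167.7),(283,171),(286.4,163.3)):
  o=least_squares(lambda X:np.r_[proj("side",[X])[0]-su,proj("top",[X])[0][1]-167.1],T)
  X=o.x; print(su,X.round(3),'tool',(r.T@(X-T)).round(3),'topu',proj("top",[X])[0].round(1))
E
```

```text
side cam at [-0.175 -0.962  1.118]
top cam at [ 0.319 -0.074  1.428]
(286.4, 167.7) [ 0.648 -0.031  0.155] tool [-0.005 -0.05  -0.01 ] topu [247.4 167.1]
(283, 171) [ 0.657 -0.006  0.122] tool [ 0.006 -0.025  0.023] topu [240.1 167.1]
(286.4, 163.3) [ 0.642 -0.038  0.18 ] tool [-0.014 -0.056 -0.034] topu [249.1 167.1]
```

```bash

python3 -m pendant '[[[-4,-1,6],0],[[-8,-2,12],0],[[-13,-3,18],0],[[-18,-4,23],0],[[-22,-5,27],0],[[-22,-5,27],0],[[-22,-5,27],0]]'; python3 st.py;  python3 - <<'E'
from h import *
from scipy.spatial.transform import Rotation as R
s=robot.observe(); r=R.from_euler('xyz',s['tool_rot']).as_matrix(); T=s['tool_pos']
for n,u0,v0 in(("side",275,140),("top",225,135)):
    im=robot.read_camera(n)[:,:,::-1].copy(); cv2.imwrite(f"pics/{n}3.png",im); S=10; W,H=58,58
    c=cv2.resize(im[v0:v0+H,u0:u0+W],None,fx=S,fy=S,interpolation=cv2.INTER_CUBIC)
    for dx in(-.0095,.0095):
     for dy in(-.054,-.046):
        q=proj(n,[T+r@np.array([dx,dy,0])])[0]; cv2.circle(c,tuple(int(k) for k in (q-[u0,v0]+.5)*S),3,(0,255,0),-1)
    cv2.imwrite(f"pics/p3_{n}.png",c)
E
```

```text
time: 16.23
tool_pos: [0.6788, 0.0173, 0.1346]
tool_rot: [-3.125, 0.628, -3.022]
contact_force: [-0.9, -0.0, -0.9]
opening: 0.092
t 16.2333 q [-0.164  0.411  1.831  0.489  0.323 -2.269] pos [0.6788 0.0173 0.1346]
[[-0.804 -0.11   0.585]
 [-0.097  0.994  0.054]
 [-0.587 -0.013 -0.809]]
tilt 36.0 az 5.3 F [-0.9 -0.  -0.9] open 0.09203305517074871
```

View pics/p3_side.png

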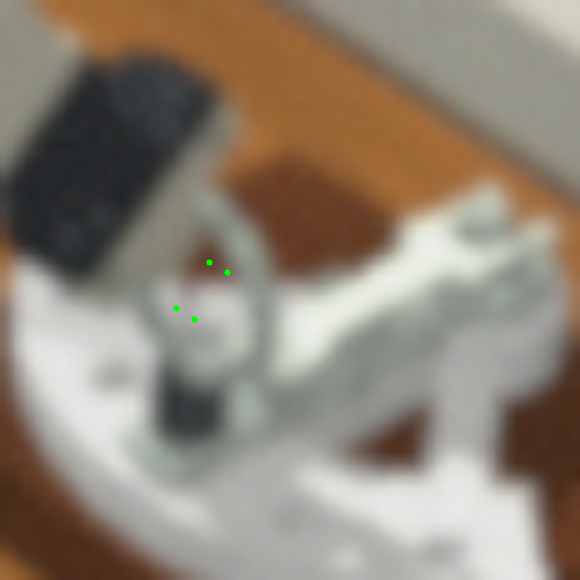

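View pics/p3_top.png

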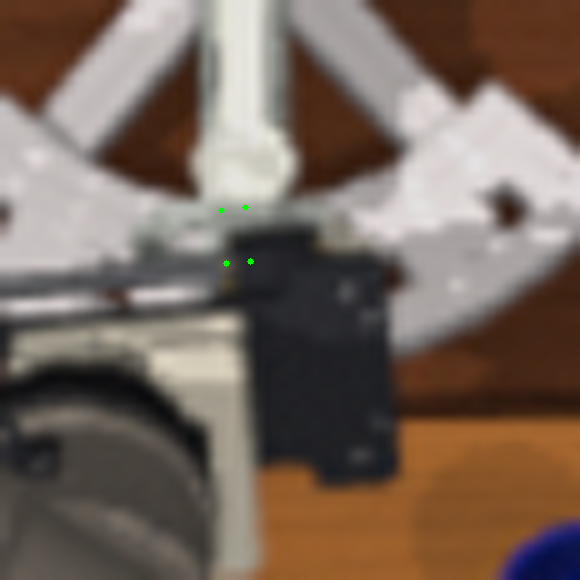

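```bash
python3 - <<'E'
from h import *
from scipy.spatial.transform import Rotation as R
s=robot.observe(); r=R.from_euler('xyz',s['tool_rot']).as_matrix(); T=s['tool_pos']
for n,u0,v0 in(("side",245,115),("top",205,125)):
    im=cv2.imread(f"pics/{n}3.png"); S=9; W,H=86,64
    c=cv2.resize(im[v0:v0+H,u0:u0+W],None,fx=S,fy=S,interpolation=cv2.INTER_CUBIC)
    def P(x): 
        q=proj(n,[T+r@np.array(x)])[0]; return tuple(int(k) for k in (q-[u0,v0]+.5)*S)
    def L(pts,col): cv2.polylines(c,[np.array([P(x) for x in pts])],True,col,1)
    for sg in(-1,1):
        L([(-.0095,sg*.046,0),(.0095,sg*.046,0),(.0095,sg*.065,0),(-.0095,sg*.065,0)],(0,255,0))
        L([(-.0095,sg*.046,-.066),(.0095,sg*.046,-.066),(.0095,sg*.065,-.066),(-.0095,sg*.065,-.066)],(255,255,0))
    L([(-.0375,.095,-.066),(.0375,.095,-.066),(.0375,-.095,-.066),(-.0375,-.095,-.066)],(0,0,255))
    cv2.imwrite(f"pics/q3_{n}.png",c)
E
```

```text
(no output)
```

View pics/q3_side.png

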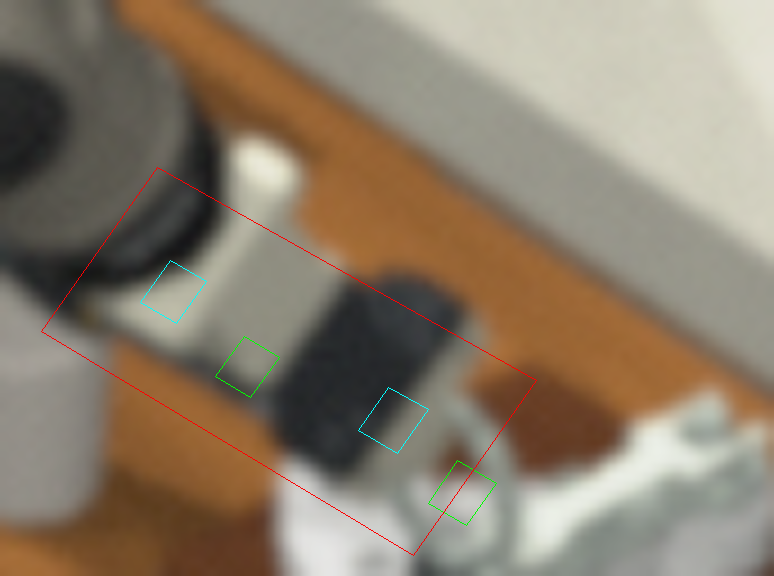

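View pics/q3_top.png

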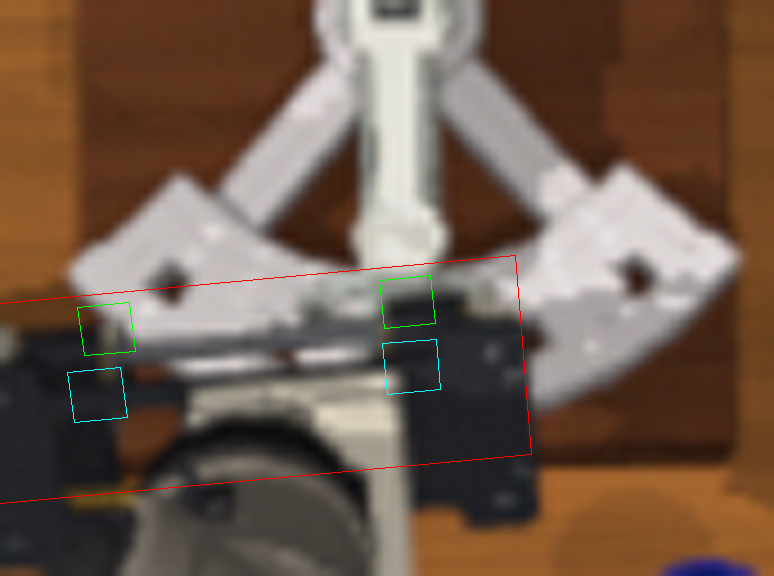

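```bash
python3 - <<'E'
from h import *
from scipy.spatial.transform import Rotation as R
r=R.from_euler('xyz',[3.14139,0,2.68277]).as_matrix(); T=np.array([.23252,.47074,.19909])
o=[]
for n,u0,v0 in(("side",65,60),("top",0,250)):
    im=cv2.imread(f"pics/{n}0.png"); S=6 if n=="side" else 5; W,H=(65,80) if n=="side" else(110,100)
    c=cv2.resize(im[v0:v0+H,u0:u0+W],None,fx=S,fy=S,interpolation=cv2.INTER_CUBIC)
    def P(x): 
        q=proj(n,[T+r@np.array(x)])[0]; return tuple(int(k) for k in (q-[u0,v0]+.5)*S)
    def L(pts,col): cv2.polylines(c,[np.array([P(x) for x in pts])],True,col,1)
    for sg in(-1,1):
        L([(-.0095,sg*.046,0),(.0095,sg*.046,0),(.0095,sg*.065,0),(-.0095,sg*.065,0)],(0,255,0))
        L([(-.0095,sg*.046,-.066),(.0095,sg*.046,-.066),(.0095,sg*.065,-.066),(-.0095,sg*.065,-.066)],(255,255,0))
    L([(-.0375,.095,-.066),(.0375,.095,-.066),(.0375,-.095,-.066),(-.0375,-.095,-.066)],(0,0,255))
    cv2.imwrite(f"pics/st_{n}.png",c)
E
```

```text
(no output)
```

View pics/st_side.png

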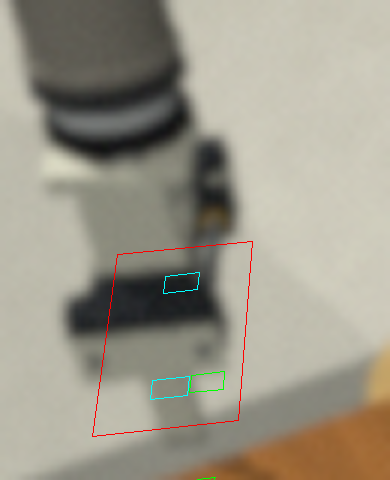

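View pics/st_top.png

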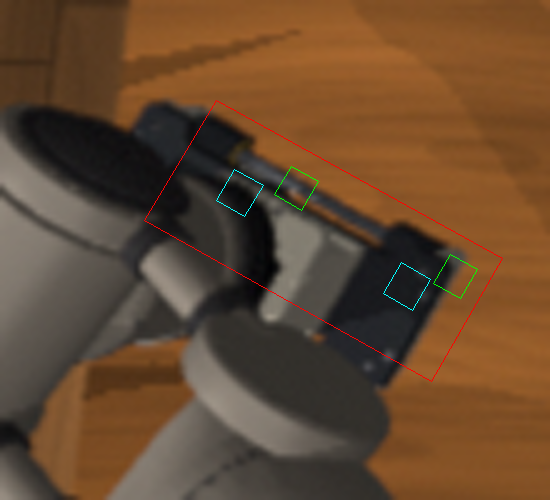

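```bash
python3 - <<'E'
from h import *
im=cv2.imread("pics/side0.png")[70:150,60:125]; a=cv2.resize(im,None,fx=7,fy=7,interpolation=cv2.INTER_NEAREST)
cl=cv2.createCLAHE(4,(4,4)); 
lab=cv2.cvtColor(im,cv2.COLOR_BGR2LAB); lab[:,:,0]=cl.apply(lab[:,:,0]); b=cv2.resize(cv2.cvtColor(lab,cv2.COLOR_LAB2BGR),None,fx=5,fy=7)
cv2.imwrite("pics/z0.png",np.hstack([a[:,:450],b[:,:]]))
E
```

```text
(no output)
```

View pics/z0.png

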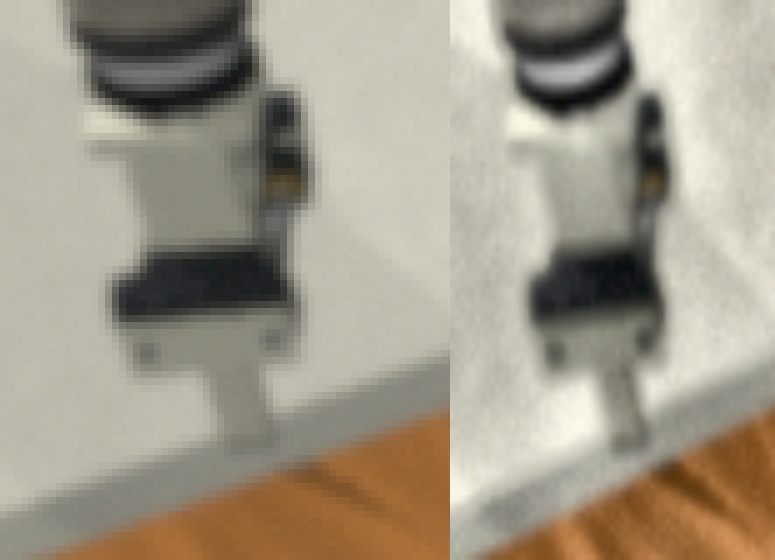

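The side view shows no finger in the hole. The start picture agrees: the visible fingertips end about 25–28 mm short of the reported TCP. I'll advance along the tool axis (safe under either reading) and look again.

```bash

python3 -m pendant '[[[0,0,7],0],[[0,0,14],0],[[0,0,20],0],[[0,0,26],0],[[0,0,26],0],[[0,0,26],0]]'; python3 st.py;  python3 - <<'E'
from h import *
from scipy.spatial.transform import Rotation as R
s=robot.observe(); r=R.from_euler('xyz',s['tool_rot']).as_matrix(); T=s['tool_pos']
for n,u0,v0 in(("side",275,140),("top",225,135)):
    im=robot.read_camera(n)[:,:,::-1].copy(); cv2.imwrite(f"pics/{n}4.png",im); S=10; W,H=58,58
    c=cv2.resize(im[v0:v0+H,u0:u0+W],None,fx=S,fy=S,interpolation=cv2.INTER_CUBIC)
    cv2.imwrite(f"pics/p4_{n}.png",c)
E
```

```text
time: 16.83
tool_pos: [0.6935, 0.0189, 0.1128]
tool_rot: [-3.126, 0.626, -3.022]
contact_force: [0.8, -0.2, -0.5]
opening: 0.0916
t 16.8333 q [-0.156  0.466  1.813  0.531  0.289 -2.308] pos [0.6935 0.0189 0.1128]
[[-0.804 -0.11   0.584]
 [-0.097  0.994  0.054]
 [-0.586 -0.013 -0.81 ]]
tilt 35.9 az 5.3 F [ 0.8 -0.2 -0.5] open 0.09160499571783552
```

View pics/p4_side.png

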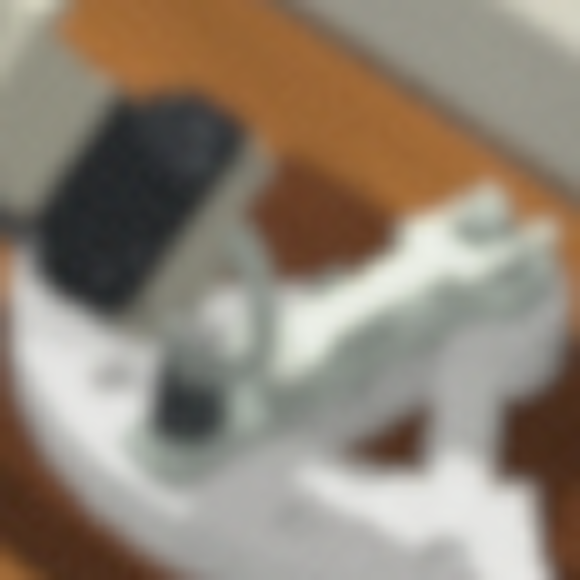

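View pics/p4_top.png

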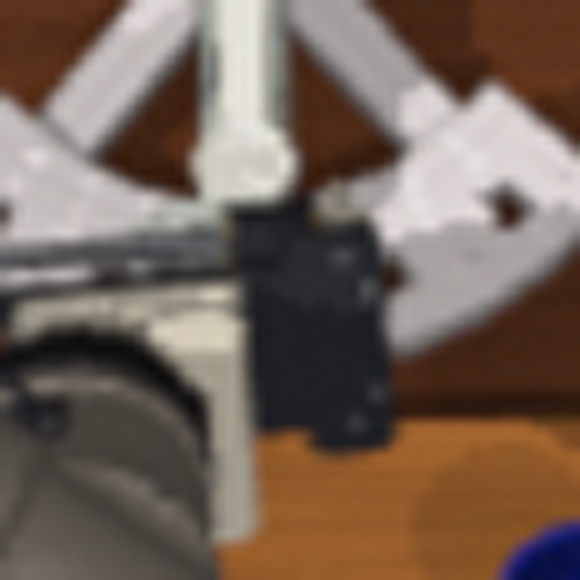

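```bash
python3 - <<'E'
from h import *
a,b,c=[cv2.imread(f"pics/side{i}.png")[145:190,278:318] for i in(0,3,4)]
d=lambda x,y:np.clip(cv2.absdiff(x,y).astype(int)*4,0,255).astype(np.uint8)
z=lambda x:cv2.resize(x,None,fx=6,fy=6,interpolation=cv2.INTER_NEAREST)
cv2.imwrite("pics/dd.png",np.vstack([np.hstack([z(a),z(b),z(c)]),np.hstack([z(d(a,b)),z(d(a,c)),z(d(b,c))])]))
E
```

```text
(no output)
```

View pics/dd.png

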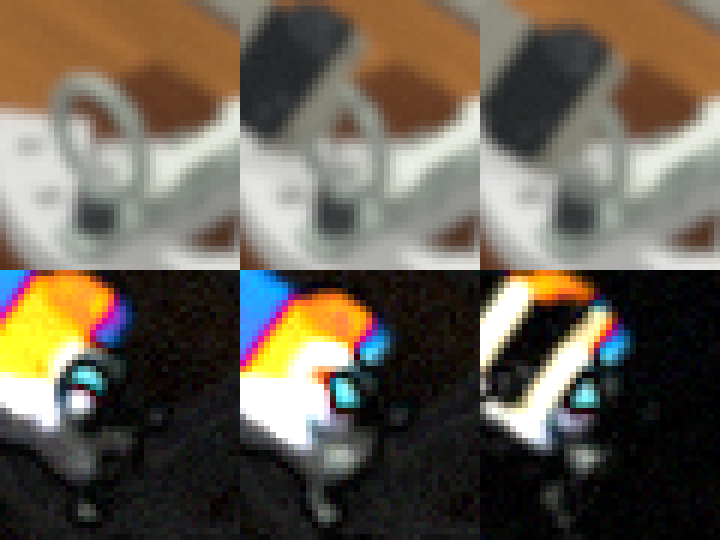

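```bash

python3 -m pendant '[[[-2,0,-3],0],[[-4,0,-6],0],[[-6,0,-8],0],[[-8,0,-11],0],[[-10,0,-14],0],[[-10.5,0,-14.6],0],[[-10.5,0,-14.6],0]]'; python3 st.py;  python3 - <<'E'
from h import *
for n,u0,v0 in(("side",275,140),):
    im=robot.read_camera(n)[:,:,::-1].copy(); cv2.imwrite(f"pics/{n}5.png",im); S=10; W,H=58,58
    c=cv2.resize(im[v0:v0+H,u0:u0+W],None,fx=S,fy=S,interpolation=cv2.INTER_CUBIC)
    cv2.imwrite(f"pics/p5_{n}.png",c)
E
```

```text
time: 17.52
tool_pos: [0.6924, 0.0193, 0.131]
tool_rot: [-3.127, 0.625, -3.022]
contact_force: [-5.7, 0.0, -5.7]
opening: 0.0919
t 17.5167 q [-0.156  0.437  1.796  0.463  0.33  -2.236] pos [0.6924 0.0193 0.131 ]
[[-0.805 -0.11   0.583]
 [-0.096  0.994  0.055]
 [-0.585 -0.012 -0.811]]
tilt 35.8 az 5.4 F [-5.7  0.  -5.7] open 0.09189722162036638
```

View pics/p5_side.png

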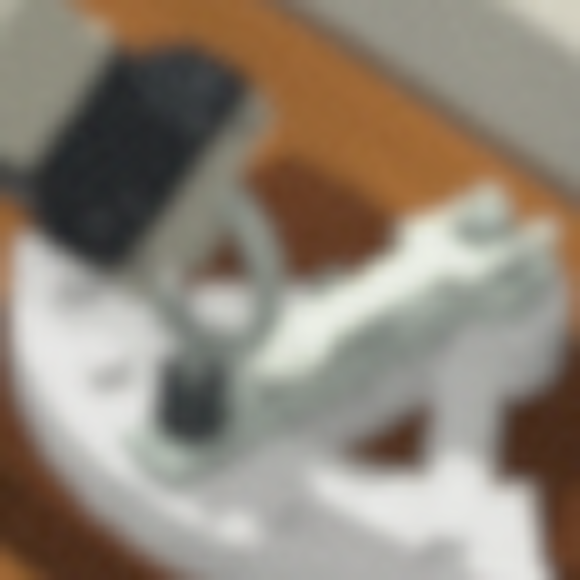

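The ring lifts with the finger (about 6 N on the wrist). I'll raise it further, until the pin is clear of the hole.

```bash

python3 -m pendant '[[[-2,0,-3],0],[[-4,0,-6],0],[[-6.4,0,-8.9],0],[[-6.4,0,-8.9],0],[[-6.4,0,-8.9],0]]'; python3 st.py;  python3 - <<'E'
from h import *
im=robot.read_camera("side")[:,:,::-1].copy(); cv2.imwrite("pics/side6.png",im)
x,y,a=.8195,-.0297,.0378
def ringpts(t,lift,r=.036):
    ce=np.array([x,y,0])+R2(a)@np.array([-.14*np.cos(t),.14*np.sin(t),0]); ce[2]=.143+lift
    ax=R2(a)@np.array([np.cos(t),-np.sin(t),0]); ey=np.array([-ax[1],ax[0],0])
    return [ce+r*(np.cos(q)*ey+np.sin(q)*np.array([0,0,1])) for q in np.arange(0,6.28,.12)]
def R2(a): return np.array([[np.cos(a),-np.sin(a),0],[np.sin(a),np.cos(a),0],[0,0,1]])
o=[]
for lift in(.014,.020,.026):
    S=7; c=cv2.resize(im[140:190,275:312],None,fx=S,fy=S,interpolation=cv2.INTER_CUBIC)
    for r in(.028,.036):
        for q in proj("side",ringpts(0,lift,r)): cv2.circle(c,tuple(int(k) for k in (q-[275,140]+.5)*S),1,(0,255,0),-1)
    o.append(c)
cv2.imwrite("pics/p6.png",np.hstack(o))
E
```

```text
time: 17.98
tool_pos: [0.6915, 0.0196, 0.1416]
tool_rot: [-3.128, 0.623, -3.023]
contact_force: [-6.5, -0.8, -7.2]
opening: 0.0915
t 17.9833 q [-0.156  0.42   1.786  0.428  0.357 -2.199] pos [0.6915 0.0196 0.1416]
[[-0.806 -0.11   0.581]
 [-0.096  0.994  0.056]
 [-0.584 -0.011 -0.812]]
tilt 35.7 az 5.5 F [-6.5 -0.8 -7.2] open 0.09153785129163534
```

View pics/p6.png

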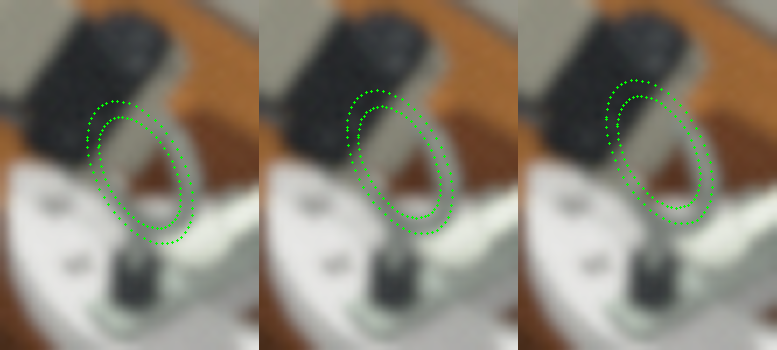

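```bash

python3 -m pendant '[[[0,-8,0],0],[[0,-16,0],0],[[0,-24.5,0.4],0],[[-1,-33,1],0],[[-2.4,-41,2],0],[[-3.6,-48.4,3.3],0],[[-3.6,-48.4,3.3],0],[[-3.6,-48.4,3.3],0]]'; python3 st.py;  python3 - <<'E'
from h import *
for n,u0,v0 in(("side",275,140),("top",215,118)):
    im=robot.read_camera(n)[:,:,::-1].copy(); cv2.imwrite(f"pics/{n}7.png",im); S=9; W,H=75,62
    cv2.imwrite(f"pics/p7_{n}.png",cv2.resize(im[v0:v0+H,u0:u0+W],None,fx=S,fy=S,interpolation=cv2.INTER_CUBIC))
E
```

```text
time: 18.7
tool_pos: [0.7018, -0.0293, 0.1415]
tool_rot: [-3.127, 0.623, -3.024]
contact_force: [-4.9, -2.7, -5.3]
opening: 0.0917
t 18.7 q [-0.248  0.44   1.752  0.521  0.403 -2.357] pos [ 0.7018 -0.0293  0.1415]
[[-0.806 -0.109  0.581]
 [-0.095  0.994  0.054]
 [-0.584 -0.012 -0.812]]
tilt 35.7 az 5.3 F [-4.9 -2.7 -5.3] open 0.09166478843999681
```

View pics/p7_side.png

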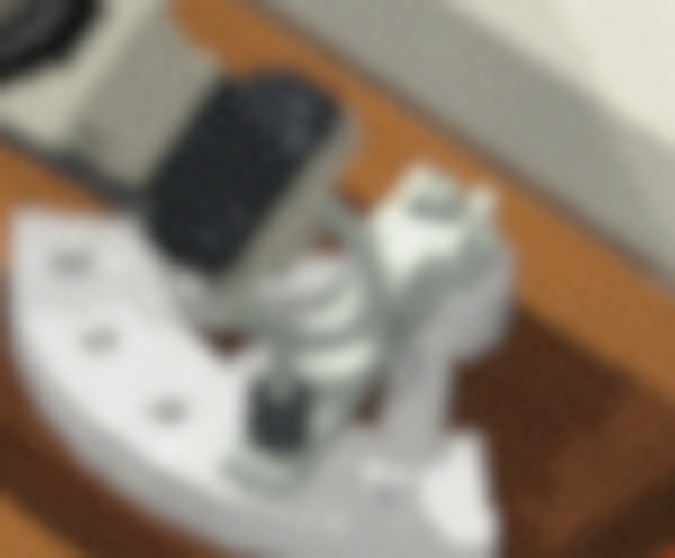

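View pics/p7_top.png

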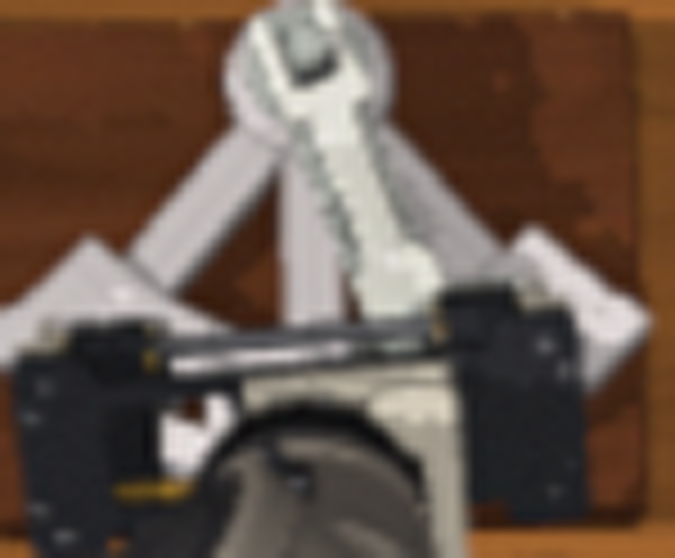

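```bash
python3 - <<'E'
from h import *
x,y,a=.8195,-.0297,.0378
for z in(.09,.1):
  A=[]
  for uv in((249.3,149.3),(259.3,148.6)):
    p=unproj("top",uv,z)[:2]-[x,y]; A.append(np.arctan2(-p[1],-p[0])-a); print(np.hypot(*p).round(4),end=' ')
  print('angle diff',A, A[1]-A[0])
# side boss: initial dark centre vs now
for t in(0,-.25,-.3,-.349,-.4,-.45):
    q=proj("side",[[x-.14*np.cos(a-t)... if False else x-.14*np.cos(a-t), y-.14*np.sin(a-t), .1]])[0] if False else proj("side",[[x-.14*np.cos(t)*np.cos(a)-.14*np.sin(t)*np.sin(a), y-.14*np.cos(t)*np.sin(a)+.14*np.sin(t)*np.cos(a), .1]])[0]
    print(t,q.round(1))
E
python3 - <<'E'
import cv2,numpy as np
for f in("side0","side7"):
    g=cv2.imread(f"pics/{f}.png").astype(int)
    m=(g.max(2)<95); 
    n,l,s,c=cv2.connectedComponentsWithStats(m[150:200,285:320].astype(np.uint8))
    for i in range(1,n):
        if s[i,4]>8: print(f,(c[i]+[285,150]).round(1),s[i,4])
E
```

```text
side0 [293.5 181. ] 26
side0 [314.4 183.6] 14
side0 [287.6 197.4] 29
side7 [299.6 158.9] 320
side7 [305.8 186.4] 34
side7 [287.4 197.4] 27  File "<stdin>", line 10
    q=proj("side",[[x-.14*np.cos(a-t)... if False else x-.14*np.cos(a-t), y-.14*np.sin(a-t), .1]])[0] if False else proj("side",[[x-.14*np.cos(t)*np.cos(a)-.14*np.sin(t)*np.sin(a), y-.14*np.cos(t)*np.sin(a)+.14*np.sin(t)*np.cos(a), .1]])[0]
                    ^^^^^^^^^^^^^^^^^^^^^^^^^^^^^^^^^^^^^^^^^^^^^^^^^^^^
SyntaxError: invalid syntax. Perhaps you forgot a comma?
```

```bash
python3 - <<'E'
from h import *
x,y,a=.8195,-.0297,.0378
for z in(.09,.1):
  A=[]
  for uv in((249.3,149.3),(259.3,148.6)):
    p=unproj("top",uv,z)[:2]-[x,y]; A.append(np.arctan2(-p[1],-p[0])-a); print(np.hypot(*p).round(4),end=' ')
  print('angles',np.round(A,3), A[1]-A[0])
for t in(0,-.25,-.3,-.349,-.4,-.45):
    c,s=np.cos(a),np.sin(a); l=np.array([-.15*np.cos(t),.15*np.sin(t)])
    print(t,proj("side",[[x+c*l[0]-s*l[1],y+s*l[0]+c*l[1],.095]])[0].round(1))
E
```

```text
0.0911 0.096 angles [0.012 0.379] 0.3672626854983149
0.0942 0.0989 angles [0.014 0.367] 0.3534652111254939
0 [291.4 180.2]
-0.25 [300.1 185.1]
-0.3 [302.  185.9]
-0.349 [304.  186.6]
-0.4 [306.1 187.4]
-0.45 [308.3 188. ]
```

```bash

python3 -m pendant '[[[2.3,0,3.3],0],[[4.7,0.1,6.5],0],[[7,0.1,9.8],0],[[9.4,0.2,13],0],[[11.7,0.2,16.3],0],[[14,0.3,19.5],0],[[16.3,0.3,22.7],0],[[16.3,0.3,22.7],0],[[16.3,0.3,22.7],0]]'; python3 st.py;  python3 - <<'E'
from h import *
for n,u0,v0 in(("side",275,140),("top",215,118)):
    im=robot.read_camera(n)[:,:,::-1].copy(); cv2.imwrite(f"pics/{n}8.png",im); S=9; W,H=75,62
    cv2.imwrite(f"pics/p8_{n}.png",cv2.resize(im[v0:v0+H,u0:u0+W],None,fx=S,fy=S,interpolation=cv2.INTER_CUBIC))
E
```

```text
time: 19.55
tool_pos: [0.7026, -0.0291, 0.1145]
tool_rot: [-3.126, 0.625, -3.023]
contact_force: [-0.3, 0.7, 0.5]
opening: 0.0917
t 19.55 q [-0.247  0.48   1.779  0.616  0.345 -2.459] pos [ 0.7026 -0.0291  0.1145]
[[-0.805 -0.11   0.583]
 [-0.096  0.994  0.054]
 [-0.585 -0.013 -0.811]]
tilt 35.8 az 5.3 F [-0.3  0.7  0.5] open 0.09167549514929121
```

View pics/p8_side.png

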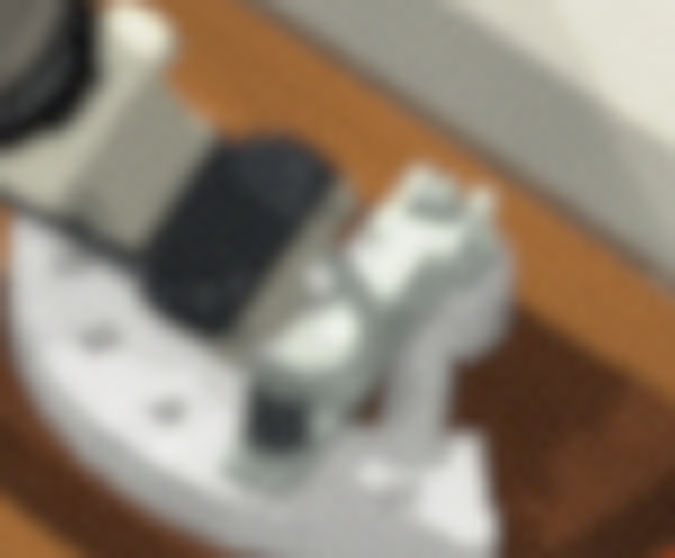

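```bash
cat > ov.py <<'E'
from h import *
import sys
def ov(f,n,t,out,lifts=(0,.014),u0=285,v0=145,W=45,H=55,S=8):
    x,y,a=.8195,-.0297,.0378; c,s=np.cos(a),np.sin(a); M=np.array([[c,-s,0],[s,c,0],[0,0,1]])
    im=cv2.imread(f); o=[cv2.resize(im[v0:v0+H,u0:u0+W],None,fx=S,fy=S,interpolation=cv2.INTER_CUBIC)]
    for lift in lifts:
        k=o[0].copy(); ce=np.array([x,y,.143+lift])+M@[-.14*np.cos(t),.14*np.sin(t),0]; ax=M@[np.cos(t),-np.sin(t),0]; ey=np.array([-ax[1],ax[0],0])
        for r in(.028,.036):
            for q in proj(n,[ce+r*(np.cos(b)*ey+np.sin(b)*np.array([0,0,1])) for b in np.arange(0,6.28,.12)]): cv2.circle(k,tuple(int(v) for v in (q-[u0,v0]+.5)*S),1,(0,255,0),-1)
        o.append(k)
    w=np.hstack(o); f=min(1,790/w.shape[1]); cv2.imwrite(out,cv2.resize(w,None,fx=f,fy=f))
E
python3 -c "
from ov import *
ov('pics/side8.png','side',-.349,'pics/p8o.png')"
```

```text
(no output)
```

View pics/p8o.png

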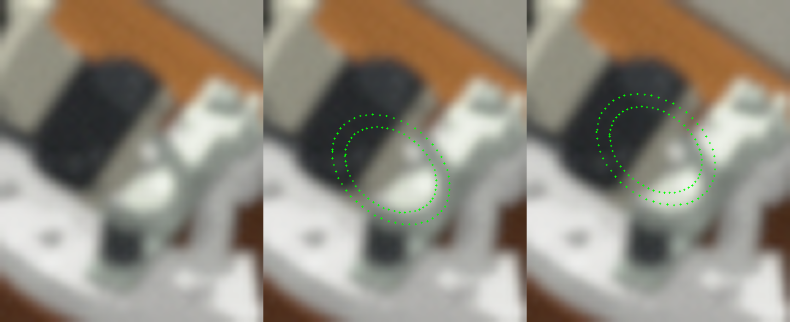

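The lift-0 model fits the ring: the pin is home in the neighbouring hole, and the contact force is about 0. I'll withdraw along the finger axis.

```bash

python3 -m pendant '[[[0,0,-8],0],[[0,0,-18],0],[[0,0,-30],0],[[0,0,-44],0],[[0,0,-58],0],[[2,0,-72],0],[[4,0,-90],0],[[4,0,-115],0],[[4,0,-140],0],[[4,0,-140],0]]'; python3 st.py; python3 - <<'E'
from h import *
for n,u0,v0 in(("side",265,130),("top",200,105)):
    im=robot.read_camera(n)[:,:,::-1].copy(); cv2.imwrite(f"pics/{n}9.png",im); S=7; W,H=110,82
    cv2.imwrite(f"pics/p9_{n}.png",cv2.resize(im[v0:v0+H,u0:u0+W],None,fx=S,fy=S,interpolation=cv2.INTER_CUBIC))
from ov import ov
ov('pics/side9.png','side',-.349,'pics/p9o.png')
E
```

```text
time: 20.48
tool_pos: [0.6172, -0.0377, 0.2314]
tool_rot: [-3.122, 0.632, -3.021]
contact_force: [0.9, 0.2, 0.5]
opening: 0.0916
t 20.4833 q [-0.317  0.181  1.851  0.45   0.564 -2.318] pos [ 0.6172 -0.0377  0.2314]
[[-0.801 -0.109  0.588]
 [-0.097  0.994  0.052]
 [-0.59  -0.016 -0.807]]
tilt 36.2 az 5.0 F [0.9 0.2 0.5] open 0.09161437865188489
```

View pics/p9o.png

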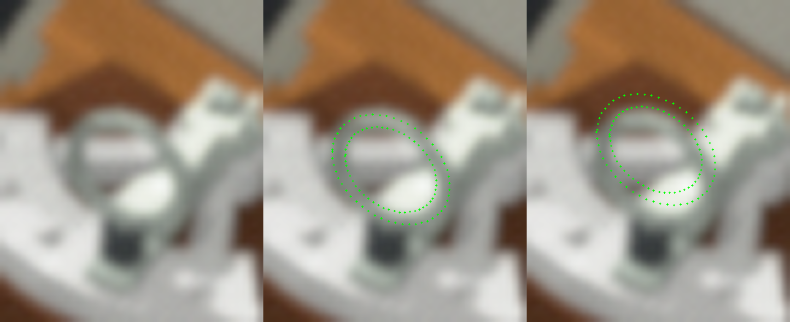

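View pics/p9_top.png

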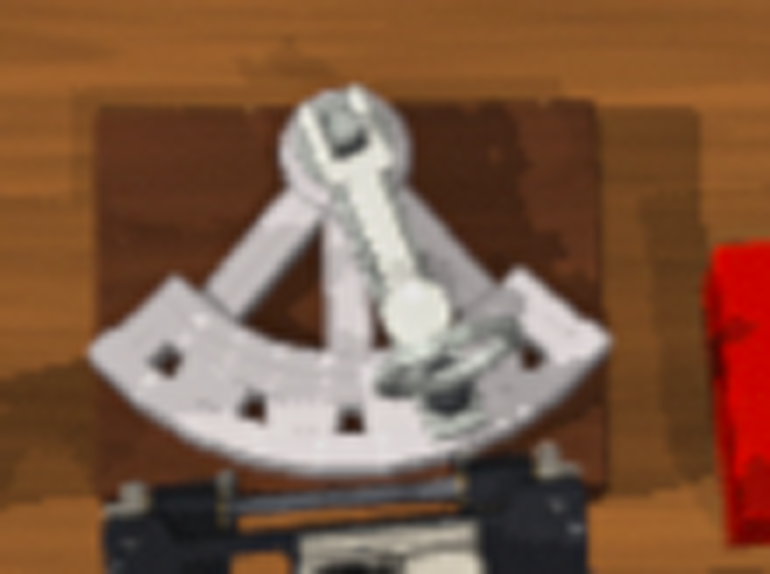

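```bash

python3 -m pendant '[[[0,0,-30],0],[[0,0,-65],0],[[0,0,-100],0],[[0,0,-100],0],[[0,0,-100],0]]'; python3 - <<'E'
from h import *
for n in("side","top"):
    im=robot.read_camera(n)[:,:,::-1].copy(); cv2.imwrite(f"pics/{n}10.png",im)
    d=cv2.absdiff(im,cv2.imread(f"pics/{n}0.png")); cv2.imwrite(f"pics/fd_{n}.png",np.clip(d.astype(int)*4,0,255).astype(np.uint8))
E
```

```text
time: 21.0
tool_pos: [0.5591, -0.043, 0.3099]
tool_rot: [-3.123, 0.63, -3.022]
contact_force: [-0.1, -0.1, -0.5]
opening: 0.0918
```

View pics/fd_top.png

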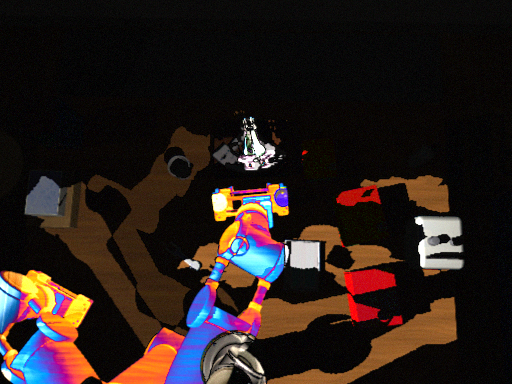

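View pics/fd_side.png

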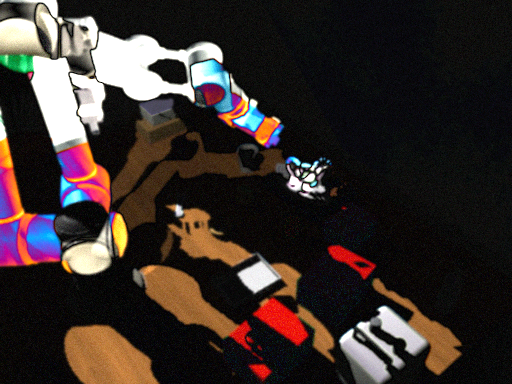

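The only differences are the robot, its shadows and the swing arm. Nothing else shows a shifted edge, and the small tub is unchanged. I'll hand it in.

```bash
python3 -c "
from cell import robot
robot.hand_in(); print(robot.observe()['time'])"
```

```text
the job is handed in; nothing more can be done
the job is handed in; nothing more can be done
```

The job is handed in. The swing arm is one hole over towards the smallest tub, on the robot's right (-y) side, at about -0.349 rad, with the pin home and the finger out. The clock was at about 21 s of the 38 s allowed.

**What I did**
- **Tilt:** moves can only shift and turn about the tool's axis, so I drove the arm to its reach and joint limits in free space until the finger sloped 36°.
- **Lift and swing:** I put only the right fingertip through the ring with the gripper held open, and lifted the pin about 22 mm. I swung the arm one hole, lowered the pin until the force was zero, and drew the finger out along its own axis. The highest wrist force I read was about 10 N.

**Last checks**
- **Pin and arm:** the ring model at -0.349 rad and zero lift matches the side picture, while 14 mm of lift clearly does not. The top picture shows the arm in the neighbouring hole.
- **Surroundings:** comparing pictures from before and after shows changes only in the robot, its shadows and the swing arm. The small tub is still shut. The gripper hides the votive in the last top picture, but I saw no sign there or from the side that it moved.

**What disagreed:** the fingertips looked about 25–28 mm shorter in the pictures than the reported TCP, and I did not find out why. I went 26 mm deeper into the ring than first planned, at a depth that was safe either way.

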